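# Find the empty rack cell by touch and load the housing block

### The job

Stand the housing block that lies on its side near the middle of the bench up on the bench top, black end cap upwards, and let go of it. Five of the six covered cells in the kitting rack are already full and look just like the empty one: press on the covers to find the one that gives way, then take the standing block again and push it, cap up, fully home into that cell, and let go. Leave the other loose things where they are.

Things in the scene. Friction and masses are not known exactly. Their poses are not given: they have to be found in the camera images.
- housing_block: Block to load: metal box with a black cap on one end (one 39x57 mm side is black too), 39 (own x) by 27 (own y) by 57 mm (own z, foot to cap), 0.12-0.21 kg. Origin: centre of its foot; own z points to the cap. Starts lying with own x vertical and own y level (39 mm high, 27 mm across), cap towards the robot's right (-y) within 0.45 rad.
- rack: Kitting rack fixed to the bench: aluminium slab 150 (own x) by 191 (own y) by 38 mm high, two rows of three covered cells. Origin: centre of its underside, own z up. Each cell mouth is 44 (own x) by 32 mm (own y): the upright block goes in with its 39 mm side along the rack's x, either way round. Pushed home, its foot is 13 mm and its cap 70 mm above the bench.
- cell_1 (a point): Centre of a cell's cover, on its top as at the start, 40.5 mm above the bench (2.5 mm proud of the slab); own axes as the rack's. Rack x -31, y +54 mm. Covers are grey plates 41 x 29 mm that slide only straight down. On a full cell a cover gives at most 2 mm, then stops hard. On the one empty cell (it varies) it slides at about 3 N, stays where left and stops 27.5 mm down.
- cell_2 (a point): The same for the cell at rack x -31, y +0 mm (fixed to the rack, does not move with the cover).
- cell_3 (a point): The same for the cell at rack x -31, y -54 mm (fixed to the rack, does not move with the cover).
- cell_4 (a point): The same for the cell at rack x +31, y +54 mm (fixed to the rack, does not move with the cover).
- cell_5 (a point): The same for the cell at rack x +31, y +0 mm (fixed to the rack, does not move with the cover).
- cell_6 (a point): The same for the cell at rack x +31, y -54 mm (fixed to the rack, does not move with the cover).
- oil_bottle: White oil bottle with a red pointed cap, 43 mm across, 141 mm tall, standing. Bystander. Origin: centre of its underside.
- brass_fitting: Cast brass fitting, 29x50x22 mm. Bystander. Origin: centre of its underside.
- tape_roll: Roll of white tape lying flat, 93 mm across, 18 mm high. Bystander. Origin: centre of its underside.
- hook_bracket: Bent metal hook bracket, 22x50x56 mm. Bystander. Origin: centre of its underside.
- marker: Black marker pen lying flat, 131 mm long, 16 mm thick. Bystander. Origin: middle of its underside.

How it is judged:
By the outcome, as a careful person would: the job done as asked, in the order asked, and still so for the second after the job is handed in, with the robot touching nothing.
It also fails if it takes over 67 s, if anything falls off the work surface, if the arm or the gripper's body presses on something with over 40 N, if the wrist force passes 120 N, or if a joint passes its speed limit or range.

### The arm

A 6-joint arm with a two-finger parallel gripper is mounted at the origin on a cart in front of the work surface, level with it; the furniture and walls round the work are solid. World frame = base frame: x ahead of the robot, y to its left, z up, the work surface at z = 0. Lengths are in m, angles in rad, forces in N, time in s.
With the tool pointing down it reaches from about 0.425 to 0.95 m from the base axis. Payload 3.5 kg.
Tool frame: the origin (TCP) lies at the very end of the fingers, on their centre line; the grasp point (between the pads) lies robot.grip_depth behind it (robot.grip_depth is the distance from the TCP to the grasp point, in m); z points along the fingers, y is the line along which they close (so a half turn about z gives the same grasp; the last joint's range is limited). The gripper opens to 85 mm and grips with 20 to 120 N. Pads are 22 mm wide; open, the fingers measure 114 mm over their backs; the gripper's body (76 mm by 85 mm) begins 54 mm behind the grasp point. The pads swing forward as they close: fully open they stand 13 mm farther back than shut.
Start: joints at [-0.15, 0.286, 1.577, -0, 1.279, -0.15], TCP at [0.675, 0, 0.193] pointing down, gripper open.
Joint ranges: [-2.77, 2.77], [-0.9, 2.22], [0.21, 2.48], [-1.53, 4.67], [0.24, 2.81], [-2.84, 2.84]. Speed limits (rad/s): [2.79, 2.79, 3.14, 3.14, 3.14, 3.14].

### API

Orientations are given as a rotation vector (axis times angle).
In Python, from station import telemetry, vision, order, robot gives the robot as it stands.
- The arm moves only by the tool apply_moves, never from a script. Its argument "plan" is a list that holds one entry, the list of rows, each a list of 7 numbers: the turn, a rotation vector about the tool's x, y, z in degrees, then the shift along the tool's x, y, z in m, then the opening, from 0 (shut) to 1 (fully open). A call has 1 to 5 rows; each row shifts and turns the commanded pose from where the row before left it, along the tool's axes as they then stand; what a row does not reach is not made up. A row lasts 1/12 s, in which the tool goes at most 41.7 mm and 7.16 degrees, less where a joint would pass 70% of its speed; a pose out of reach is approached as far as the arm can. A call with a gripper value outside its range is refused whole. The fingers move at their own pace and stop on an object; "squeeze" is the grip in N (left out, the last holds). Time passes only in rows, so rows that do not move let the fingers close. It gives the time, the measured TCP pose, the force, the opening and the grip force at its end, in the units of the state.
- telemetry.state(): the state, without advancing time (a new reading comes with each control period).
- vision.grab_frame(name): name is "scene" or "side" or "wrist"; returns a dict with "img" (480x640x3 uint8, red, green, blue), "fx", "fy", "cx", "cy" (pixels), "xyz" and "orientation" of the camera in the world; the wrist camera has in their place "tool_from_camera" (4x4, takes a point from camera to tool coordinates, whose origin is the TCP and whose axes are the flange's). Camera axes: x right, y down, z forward; pixel columns grow to the right and rows downward; lengths in m; the calibration is good to about 2 mm. A picture is of the moment at which its call begins: read the wrist's pose just before it. There is no depth.
- order.finish_job(): hands the job in; it is judged then, once.
The state is a dict: "t": time; "joints": joint angles; "joint_velocities": joint speeds; "joint_efforts": joint torques, N m; "position": TCP position; "tcp_rot": TCP orientation; "wrist_force": force on the tool from outside, world axes, zero at the start; "wrist_torque": the same for the moment, N m; "width": opening from 0.0 (shut) to 1.0 (fully open); "finger_force": force on a finger pad.
Only numpy, scipy, OpenCV 4.12 (cv2) and the standard library are available. Lean on these libraries where they do the work, as an engineer would, in place of code of your own. Each camera call takes 0.05 s, during which the arm holds its last target. There are 200 camera calls.

## Working session

There is one attempt and no reset: what is moved stays moved. The work goes in short steps, Python scripts to look and compute and a tool call to move; the robot and the scene stay as the last step left them, time stands still between calls to the robot, and variables do not carry over. Pictures are saved under pics/ and viewed, at most 10 in all, crops included, and the job is handed in when it is done.

Besides the shell and the picture viewer there is one more tool, called after ">>>" as name(argument=value, ...) on one line, values as JSON. apply_moves: Moves the arm, as the interface text tells. Its arguments: {"type":"object","properties":{"plan":{"type":"array","items":{"type":"array","items":{"type":"array","items":{"type":"number"}}}},"squeeze":{"type":"number"}},"required":["plan"]}

```bash
ls; mkdir -p pics
python3 - <<'E'
from station import telemetry, vision, robot
import cv2,numpy as np
print(telemetry.state()); print(robot.grip_depth, [a for a in dir(robot) if a[0]!='_'])
for n in("scene","side"):
    f=vision.grab_frame(n); cv2.imwrite(f"pics/{n}0.png",f["img"][:,:,::-1]); print({k:v for k,v in f.items() if k!="img"})
E
```

```text
pics
{'t': 0.0, 'joints': array([-1.50011634e-01,  2.87203030e-01,  1.57816989e+00,  6.49325889e-06,
        1.27859007e+00, -1.50028038e-01]), 'joint_velocities': array([-0.00046368, -0.00036119,  0.00044817, -0.00083075,  0.00300803,
       -0.00079204]), 'joint_efforts': array([-1.79628755e-04, -4.05981302e+01, -2.92628127e+01, -1.54224781e-04,
        5.81841552e-03,  3.74769741e-06]), 'position': array([6.74258940e-01, 1.35557157e-04, 1.91726216e-01]), 'tcp_rot': array([-2.22007320e+00, -2.22010545e+00,  2.20052702e-03]), 'wrist_force': array([-0.62758456,  0.25539271,  0.86527299]), 'wrist_torque': array([ 0.015369  , -0.012828  , -0.00812428]), 'finger_force': 0.0, 'width': 1.0025068557682815}
0.0187 ['MotionError', 'grip_depth']
{'fx': 450.93563732756655, 'fy': 450.93563732756655, 'cx': 324.97194227763737, 'cy': 229.43645626170556, 'xyz': array([ 0.24955477, -0.71263722,  0.58145391]), 'orientation': array([-2.14612218,  0.57964264, -0.29818354])}
{'fx': 576.6942241900214, 'fy': 576.6942241900214, 'cx': 327.1954207195351, 'cy': 236.46722661533144, 'xyz': array([0.20100548, 0.84984939, 0.60025577]), 'orientation': array([-0.47978084,  2.48797717, -1.48491719])}
```

View pics/scene0.png

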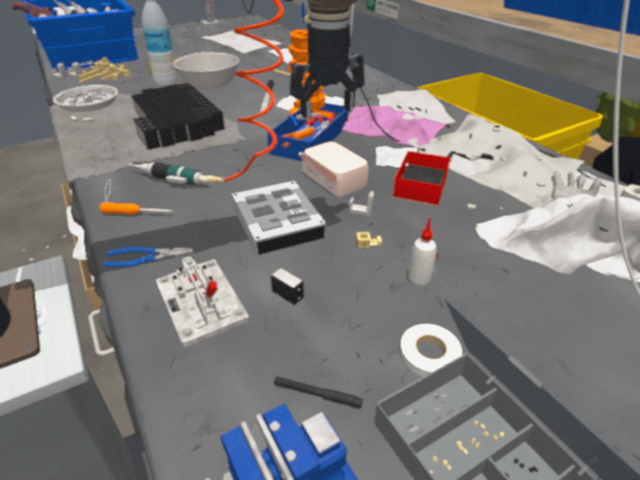

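View pics/side0.png

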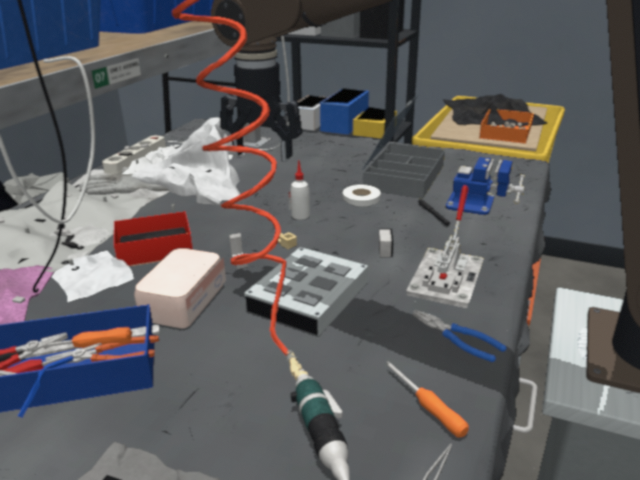

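The scene view shows the block at about (287,285), black cap and side facing the camera, and the rack top with corners near (233,192), (294,181), (324,228) and (261,243). In the side view the block is at (386,242) and the rack at about (307,285). I'll enlarge both and add the wrist view.

```bash
cat > h.py <<'E'
import numpy as np, cv2
from scipy.spatial.transform import Rotation as R
from station import telemetry, vision
def cam(n):
    s=telemetry.state(); f=vision.grab_frame(n)
    if n=="wrist":
        T=np.eye(4);T[:3,:3]=R.from_rotvec(s["tcp_rot"]).as_matrix();T[:3,3]=s["position"]
        T=T@f["tool_from_camera"]
    else:
        T=np.eye(4);T[:3,:3]=R.from_rotvec(f["orientation"]).as_matrix();T[:3,3]=f["xyz"]
    K=np.array([[f["fx"],0,f["cx"]],[0,f["fy"],f["cy"]],[0,0,1]])
    return f["img"][:,:,::-1].copy(),K,T
def proj(K,T,P):
    p=(np.atleast_2d(P)-T[:3,3])@T[:3,:3]; q=p@K.T; return q[:,:2]/q[:,2:]
def ray(K,T,uv,z):
    uv=np.atleast_2d(uv); d=np.c_[uv,np.ones(len(uv))]@np.linalg.inv(K).T@T[:3,:3].T
    return T[:3,3]+d*((z-T[2,3])/d[:,2])[:,None]
E
python3 - <<'E'
from h import *
a,Ka,Ta=cam("scene"); b,Kb,Tb=cam("side"); w,Kw,Tw=cam("wrist")
np.savez("cal.npz",Ka=Ka,Ta=Ta,Kb=Kb,Tb=Tb,Kw=Kw,Tw=Tw); 
print(ray(Ka,Ta,[[287,285]],.02),ray(Kb,Tb,[[386,242]],.02),ray(Ka,Ta,[[233,192],[294,181],[324,228],[261,243]],.038).round(3))
A=cv2.resize(a[170:310,225:335],None,fx=4,fy=4,interpolation=3)   # 440x560
B=cv2.resize(b[220:340,240:400],None,fx=2.25,fy=2.25,interpolation=3) #360x270
W=cv2.resize(w,(360,270))
m=np.zeros((560,800,3),np.uint8); m[:,:440]=A; m[:270,440:]=B; m[275:545,440:]=W
cv2.imwrite("pics/m1.png",m); cv2.imwrite("pics/w0.png",w)
print(Tw.round(3).tolist())
E
```

```text
[[ 0.49191609 -0.16843515  0.02      ]] [[ 0.48914457 -0.17075387  0.02      ]] [[ 0.514  0.151  0.038]
 [ 0.658  0.125  0.038]
 [ 0.624 -0.073  0.038]
 [ 0.493 -0.055  0.038]]
[[1.0, 0.001, 0.0, 0.674], [0.001, -0.949, -0.316, 0.082], [-0.0, 0.316, -0.949, 0.373], [0.0, 0.0, 0.0, 1.0]]
```

View pics/m1.png

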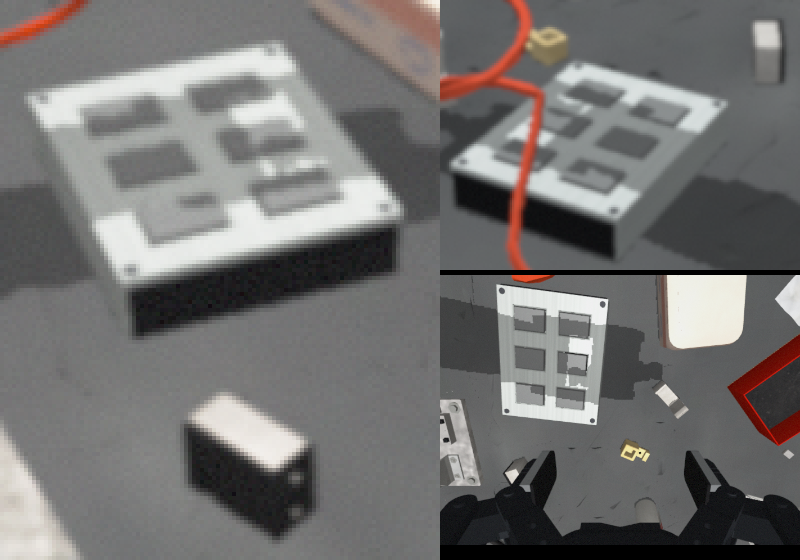

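The enlarged crops show the block lying with its silver face up. Its top corners are at crop pixels (190,425), (222,393), (314,440) and (272,472), with the black side and cap facing the scene camera. The wrist view shows the whole rack top, with corners at mosaic pixels (497,285), (608,299), (598,425) and (502,410), plus the brass fitting and the bracket. Next I'll fit the rack and block poses to the image edges.

```bash
cat >> h.py <<'E'
from scipy.optimize import minimize, differential_evolution
from scipy.ndimage import map_coordinates
def grad(img,s=1.2):
    g=cv2.GaussianBlur(img,(0,0),s).astype(np.float32)
    m=np.sqrt((cv2.Sobel(g,cv2.CV_32F,1,0)**2+cv2.Sobel(g,cv2.CV_32F,0,1)**2).sum(2)); return np.minimum(m,np.percentile(m,98))
def segs(E,n=40):
    t=np.linspace(0,1,n)[:,None]; return np.vstack([np.array(a)*(1-t)+np.array(b)*t for a,b in E])
def rect(cx,cy,w,h,z):
    c=[(cx+sx*w/2,cy+sy*h/2,z) for sx,sy in((-1,-1),(1,-1),(1,1),(-1,1))]; return [(c[i],c[(i+1)%4]) for i in range(4)]
def place(P,p):
    c,s=np.cos(p[2]),np.sin(p[2]); return P@np.array([[c,s,0],[-s,c,0],[0,0,1]])+[p[0],p[1],0]
RACK=segs(rect(0,0,.150,.191,.038))
COV=np.vstack([segs(rect(x,y,.041,.029,.0405),15) for x in(-.031,.031) for y in(.054,0,-.054)])
# block lying, local frame: x along own z foot->cap centre origin, y across
BLK=np.vstack([segs(rect(0,0,.057,.027,.039))])
def fit(views,P,p0,r=(.015,.015,.15)):
    G=[(grad(i),K,T) for i,K,T in views]
    def f(p):
        s=0
        for g,K,T in G:
            q=proj(K,T,place(P,p)); s+=map_coordinates(g,[q[:,1],q[:,0]],order=1,mode='nearest').mean()/g.max()
        return -s/len(G)
    b=[(a-c,a+c) for a,c in zip(p0,r)]
    o=differential_evolution(f,b,seed=1,popsize=20,maxiter=80,tol=1e-6); return o.x,o.fun
E
python3 - <<'E'
from h import *
c=np.load("cal.npz"); a=cv2.imread("pics/scene0.png");b=cv2.imread("pics/side0.png");w=cv2.imread("pics/w0.png")
A=(a,c["Ka"],c["Ta"]);B=(b,c["Kb"],c["Tb"]);W=(w,c["Kw"],c["Tw"])
cr=(np.array([(497,285),(608,299),(598,425),(502,410)])-[440,275])/.5625
print("rack rough",ray(W[1],W[2],cr,.038).round(3))
bc=np.array([(190,425),(222,393),(314,440),(272,472)])/4+[225,170]
q=ray(A[1],A[2],bc,.039); print("blk rough",q.round(4))
rc=ray(W[1],W[2],cr,.038); p0=list(rc[:,:2].mean(0)); v=rc[0]-rc[3]; p0.append(np.arctan2(v[1],v[0])-np.pi/2)
for n,vs in(("W",[W]),("A",[A]),("B",[B]),("all",[A,B,W])): print("rack",n,[x.round(4) for x in fit(vs,np.vstack([RACK,COV]),p0,(.02,.02,.1))])
pb=list(q[:,:2].mean(0)); v=q[2]-q[1]; pb.append(np.arctan2(v[1],v[0])); print(pb)
for n,vs in(("A",[A]),("B",[B]),("AB",[A,B])): print("blk",n,[x.round(4) for x in fit(vs,BLK,pb,(.012,.012,.3))])
for n,uv,z in(("fixture",[(155,290),(200,260),(247,315),(185,343)],.02),("bottle",[(421,280)],.0),("brass",[(368,243)],0),("marker",[(275,380),(360,402)],0),("tape",[(431,350)],.009),("hook",[(362,218)],0),("pliers",[(190,250)],0)): print(n,ray(A[1],A[2],uv,z).round(3).tolist())
E
```

```text
rack rough [[ 0.51   0.143  0.038]
 [ 0.658  0.126  0.038]
 [ 0.639 -0.059  0.038]
 [ 0.488 -0.033  0.038]]
blk rough [[ 0.4715 -0.1539  0.039 ]
 [ 0.4931 -0.1417  0.039 ]
 [ 0.5145 -0.19    0.039 ]
 [ 0.4893 -0.1987  0.039 ]]
rack W [array([ 0.5724,  0.0454, -0.1206]), np.float64(-0.5835)]
rack A [array([ 0.5706,  0.0396, -0.1222]), np.float64(-0.6844)]
rack B [array([ 0.57  ,  0.0482, -0.1243]), np.float64(-0.6753)]
rack all [array([ 0.5719,  0.0421, -0.1213]), np.float64(-0.6042)]
[np.float64(0.4920855504496044), np.float64(-0.17106224308814286), np.float64(-1.1547797781962854)]
blk A [array([ 0.4909, -0.1699, -1.261 ]), np.float64(-0.8674)]
blk B [array([ 0.4909, -0.164 , -1.2588]), np.float32(-0.8081)]
blk AB [array([ 0.4919, -0.1681, -1.2455]), np.float64(-0.7996)]
fixture [[0.284, -0.063, 0.02], [0.379, -0.023, 0.02], [0.402, -0.2, 0.02], [0.296, -0.206, 0.02]]
bottle [[0.725, -0.264, 0.0]]
brass [[0.703, -0.12, 0.0]]
marker [[0.394, -0.324, 0.0], [0.483, -0.418, 0.0]]
tape [[0.626, -0.403, 0.009]]
hook [[0.744, -0.039, 0.0]]
pliers [[0.375, 0.043, 0.0]]
```

>>> apply_moves(plan=[[[0,0,-6.03,0,0,0,0.7],[0,0,-6.03,0,0,0,0.7],[0,0,-6.03,0,0,0,0.7],[0,6.43,0,0,0,0,0.7],[0,6.43,0,0,0,0,0.7]]])

```text
t: 0.67
position: [0.6751, 0.0021, 0.1945]
tcp_rot: [-1.728, -2.392, -0.201]
wrist_force: [0.1, -0.5, -0.0]
width: 0.698
finger_force: 0.0
```

>>> apply_moves(plan=[[[0,6.43,0,0,0,0,0.7],[0,6.43,0,0,0,0,0.7],[0,6.43,0,0,0,0,0.7],[0,6.43,0,0,0,0,0.7],[0,6.42,0,0,0,0,0.7]]])

```text
t: 1.08
position: [0.6755, -0.0007, 0.194]
tcp_rot: [-1.431, -1.973, -0.598]
wrist_force: [0.4, -0.1, -0.0]
width: 0.697
finger_force: 0.0
```

>>> apply_moves(plan=[[[0,0,0,-0.024,-0.028,-0.005,0.7],[0,0,0,-0.024,-0.028,-0.005,0.7],[0,0,0,-0.024,-0.028,-0.005,0.7],[0,0,0,-0.024,-0.028,-0.005,0.7],[0,0,0,0,0,0,0.7]]])

```text
t: 1.5
position: [0.5901, -0.1169, 0.1356]
tcp_rot: [-1.438, -1.967, -0.591]
wrist_force: [0.5, -0.4, -1.0]
width: 0.7
finger_force: 0.0
```

```bash
cat >> h.py <<'E'
def delta(tgt):
    s=telemetry.state(); M=R.from_rotvec(s["tcp_rot"]).as_matrix()
    print("t",round(s["t"],2),"pos",s["position"].round(4),"axes",M.T.round(3).tolist(),"\n d_tool",(M.T@(np.array(tgt)-s["position"])).round(4))
E
python3 - <<'E'
from h import *
delta((0.5094,-0.2241,0.0835))
w,K,T=cam("wrist"); cv2.imwrite("pics/w1.png",w)
W=(w,K,T); print(proj(K,T,[(.491,-.168,.039)]))
print(fit([W],BLK,(.491,-.168,-1.255),(.012,.012,.15)))
c=np.load("cal.npz"); a=cv2.imread("pics/scene0.png");b=cv2.imread("pics/side0.png")
print(fit([W,(a,c["Ka"],c["Ta"]),(b,c["Kb"],c["Tb"])],BLK,(.491,-.168,-1.255),(.012,.012,.15)))
E
```

```text
t 1.5 pos [ 0.5901 -0.1169  0.1356] axes [[-0.211, 0.673, 0.709], [0.952, 0.306, -0.006], [-0.221, 0.674, -0.705]] 
 d_tool [-0.0921 -0.1093 -0.0176]
[[161.65260837 352.52664641]]
(array([ 0.49604068, -0.17036757, -1.20572442]), np.float64(-0.34258347749710083))
(array([ 0.49162755, -0.17132474, -1.2316293 ]), np.float32(-0.58998555))
```

View pics/w1.png

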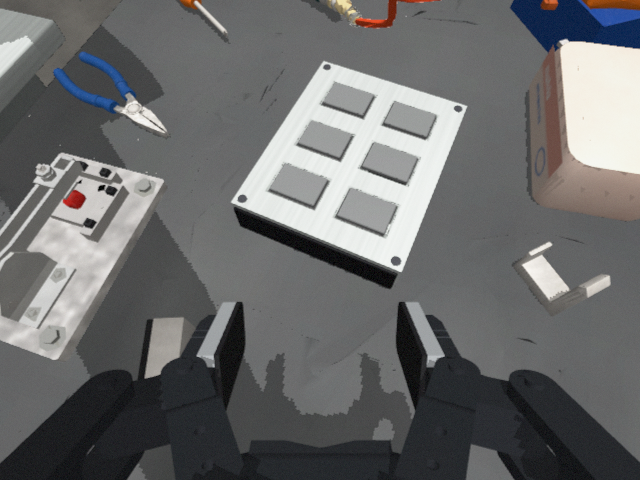

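The wrist view shows the rack clear of shadow, with top corners at (327,62), (466,106), (395,270) and (233,204). The block is partly hidden behind the left finger at (170,345). I'll move to the pre-grasp pose and refine both fits.

>>> apply_moves(plan=[[[0,0,0,-0.023,-0.0273,-0.0044,0.7],[0,0,0,-0.023,-0.0273,-0.0044,0.7],[0,0,0,-0.023,-0.0273,-0.0044,0.7],[0,0,0,-0.023,-0.0273,-0.0044,0.7],[0,0,0,0,0,0,0.7]]])

```text
t: 1.97
position: [0.5115, -0.2232, 0.0844]
tcp_rot: [-1.437, -1.97, -0.592]
wrist_force: [0.1, 0.8, -1.0]
width: 0.701
finger_force: 0.0
```

Run:
```python
from h import *
w1=cv2.imread("pics/w1.png")
delta((0.4874,-0.1569,0.0128))
w,K,T=cam("wrist"); cv2.imwrite("pics/w2.png",w)
np.savez("w2.npz",K=K,T=T); W=(w,K,T)
print(fit([W],BLK,(.492,-.169,-1.245),(.010,.010,.12)))
print("rack",fit([W],np.vstack([RACK,COV]),(.572,.043,-.121),(.015,.015,.06)))
```

```text
t 1.97 pos [ 0.5115 -0.2232  0.0844] axes [[-0.214, 0.673, 0.708], [0.952, 0.307, -0.004], [-0.22, 0.673, -0.706]] 
 d_tool [-0.0009 -0.0023  0.1005]
(array([ 0.49101653, -0.17289193, -1.22279051]), np.float64(-0.7353578805923462))
rack (array([ 0.57089931,  0.04099538, -0.12182078]), np.float32(-0.58360124))
```

View pics/w2.png

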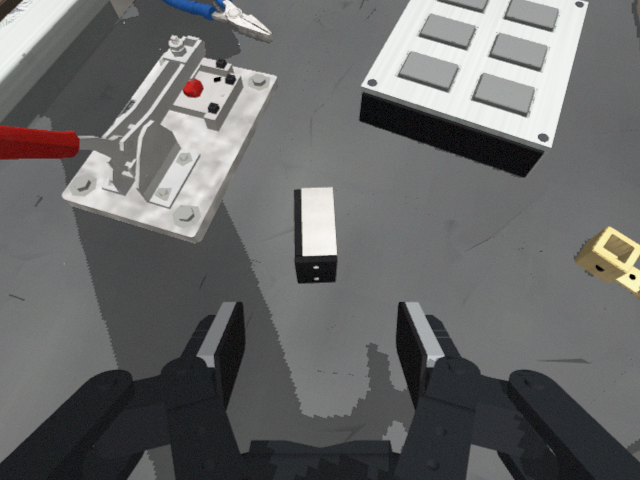

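The wrist view shows the block at (294–337, 187–283), cap nearest the camera and centred between the fingers, with a clear approach. I'll go in and grip.

>>> apply_moves(plan=[[[0,0,0,-0.0028,-0.0032,0.0285,0.7],[0,0,0,0,0,0.03,0.7],[0,0,0,0,0,0.025,0.7],[0,0,0,0,0,0.015,0.7],[0,0,0,0,0,0,0.7]]], squeeze=40)

```text
t: 2.43
position: [0.4889, -0.1529, 0.0136]
tcp_rot: [-1.427, -1.972, -0.592]
wrist_force: [0.3, 0.8, 0.0]
width: 0.698
finger_force: 0.0
```

>>> apply_moves(plan=[[[0,0,0,0,0,0,0.25],[0,0,0,0,0,0,0.2],[0,0,0,0,0,0,0.2],[0,0,0,0,0,0,0.2],[0,0,0,0,0,0,0.2]]])

```text
t: 2.85
position: [0.4903, -0.1595, 0.0198]
tcp_rot: [-1.43, -1.976, -0.592]
wrist_force: [-5.7, -3.0, 12.0]
width: 0.203
finger_force: 6.1
```

Run:
```python
from h import *
s=telemetry.state(); print(s["width"],s["finger_force"],s["wrist_force"],s["wrist_torque"])
w,K,T=cam("wrist"); a,Ka,_=cam("scene"); b,_,_=cam("side")
A=cv2.resize(a[200:320,200:360],(400,300),interpolation=3);B=cv2.resize(b[190:280,330:450],(400,300),interpolation=3)
m=np.zeros((600,800,3),np.uint8);m[:300,:400]=A;m[:300,400:]=B;m[300:,:400]=cv2.resize(w,(400,300));m[300:,400:]=cv2.resize(w[150:390,160:480],(400,300))
cv2.imwrite("pics/m2.png",m)
```

```text
0.20295626837504813 6.128423263435252 [-5.65483624 -2.97165299 12.03647413] [0.63485381 1.1846239  0.72312624]
```

View pics/m2.png

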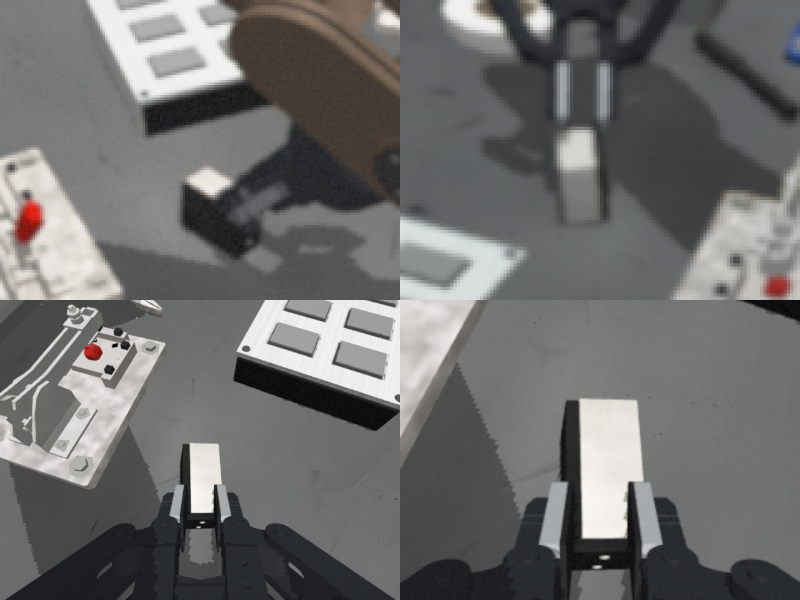

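The pictures show the fingers on both sides of the block near its cap end. I'll close them fully with grip force and check.

>>> apply_moves(plan=[[[0,0,0,0,0,0,0.0],[0,0,0,0,0,0,0.0],[0,0,0,0,0,0,0.0]]], squeeze=50)

```text
t: 3.25
position: [0.4918, -0.1595, 0.0226]
tcp_rot: [-1.429, -1.976, -0.597]
wrist_force: [-4.5, -1.7, 20.4]
width: 0.002
finger_force: 10.4
```

>>> apply_moves(plan=[[[0,0,0,-0.007,0,-0.007,0.0],[0,0,0,0,0,0,0.0]]])

```text
t: 3.42
position: [0.4956, -0.1702, 0.0217]
tcp_rot: [-1.433, -1.979, -0.596]
wrist_force: [-3.0, -3.9, 17.3]
width: 0.001
finger_force: 8.4
```

Run:
```python
from h import *
w,K,T=cam("wrist"); a,Ka,_=cam("scene"); b,_,_=cam("side")
A=cv2.resize(a[200:320,200:360],(400,300),interpolation=3);B=cv2.resize(b[190:280,330:450],(400,300),interpolation=3)
m=np.zeros((600,800,3),np.uint8);m[:300,:400]=A;m[:300,400:]=B;m[300:,:400]=cv2.resize(w,(400,300));m[300:,400:]=cv2.resize(w[150:390,160:480],(400,300))
cv2.imwrite("pics/m3.png",m)
np.savez("w3.npz",K=K,T=T);s=telemetry.state();print(s["position"],s["wrist_force"],T.round(3).tolist())
print(vision.grab_frame("wrist")["tool_from_camera"].round(4))
M=R.from_rotvec(s["tcp_rot"]).as_matrix()
for n,z in(("TCP",0),("G",-.0187)): print(n,proj(K,T,[s["position"]+M@[0,0,z]]),s["position"]+M@[0,0,z])
```

```text
[ 0.4953505  -0.16951523  0.0217998 ] [-4.38589868 -3.18846875 17.56665663] [[0.95, 0.281, -0.135, 0.516], [0.311, -0.85, 0.425, -0.236], [0.005, -0.446, -0.895, 0.206], [0.0, 0.0, 0.0, 1.0]]
[[ 1.200e-03 -9.486e-01 -3.164e-01  8.130e-02]
 [ 1.000e+00  1.000e-03  8.000e-04 -3.000e-04]
 [-4.000e-04 -3.164e-01  9.486e-01 -1.798e-01]
 [ 0.000e+00  0.000e+00  0.000e+00  1.000e+00]]
TCP [[320.27684236 275.9183214 ]] [ 0.4953505  -0.16951523  0.0217998 ]
G [[320.31762627 293.06598234]] [ 0.49941988 -0.18209398  0.03502497]
```

View pics/m3.png

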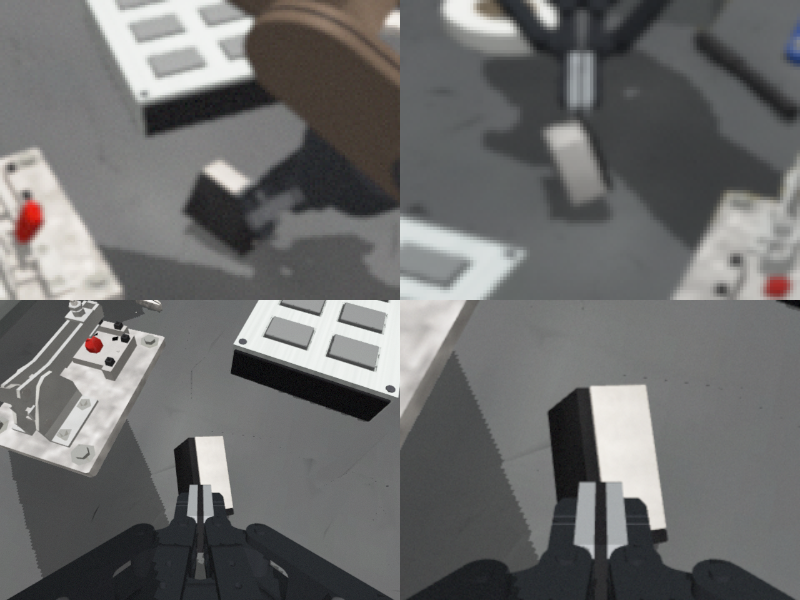

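Run:
```python
from h import *
f=vision.grab_frame("wrist"); C=f["tool_from_camera"]; K=np.array([[f["fx"],0,f["cx"]],[0,f["fy"],f["cy"]],[0,0,1]]); print(K.round(1).tolist())
for x in(-.011,0,.011): print(x,[proj(K,C,[(x,y,z)])[0].round(0).tolist() for y,z in((0,0),(0,-.02),(0,-.04),(.03,0),(.03,-.02))])
s=telemetry.state();print(s["width"],s["finger_force"],s["position"],s["wrist_force"],s["wrist_torque"])
```

```text
[[398.3, 0.0, 320.1], [0.0, 398.3, 236.2], [0.0, 0.0, 1.0]]
-0.011 [[320.0, 297.0], [320.0, 318.0], [320.0, 343.0], [380.0, 297.0], [386.0, 318.0]]
0 [[320.0, 277.0], [320.0, 296.0], [320.0, 319.0], [381.0, 277.0], [388.0, 296.0]]
0.011 [[320.0, 257.0], [320.0, 273.0], [320.0, 294.0], [382.0, 257.0], [389.0, 273.0]]
0.002071717388133746 8.657991417494486 [ 0.49529798 -0.16937724  0.02181084] [-3.69143428 -2.3416942  17.46091965] [1.26006176 1.00181107 0.45710447]
```

Run:
```python
from h import *
c=np.load("cal.npz"); s=telemetry.state(); M=R.from_rotvec(s["tcp_rot"]).as_matrix()
for z in(0,-.01,-.02,-.03,-.04,-.05):
    P=[s["position"]+M@[x,0,z] for x in(-.011,.011)]
    print(z,((proj(c["Kb"],c["Tb"],P)-[330,190])/.3+[400,0]).round(0).tolist(),((proj(c["Ka"],c["Ta"],P)-[200,200])/.4).round(0).tolist())
```

```text
0 [[576.0, 175.0], [577.0, 165.0]] [[230.0, 223.0], [214.0, 197.0]]
-0.01 [[576.0, 160.0], [578.0, 150.0]] [[237.0, 220.0], [221.0, 194.0]]
-0.02 [[577.0, 145.0], [578.0, 134.0]] [[244.0, 218.0], [227.0, 191.0]]
-0.03 [[577.0, 130.0], [578.0, 119.0]] [[251.0, 215.0], [234.0, 188.0]]
-0.04 [[577.0, 115.0], [579.0, 104.0]] [[258.0, 212.0], [241.0, 185.0]]
-0.05 [[577.0, 100.0], [579.0, 89.0]] [[265.0, 209.0], [248.0, 182.0]]
```

All three views show the block nearly untouched and the closed fingers riding on its cap edge. The pad ends sit about 37 mm behind the reported TCP: the wrist image gives −37 mm shut and −50 mm open, and the side view agrees. I'll back off, open, and fit the block again.

>>> apply_moves(plan=[[[0,0,0,0,0,-0.004,0.0],[0,0,0,0,0,-0.006,0.0],[0,0,0,0,0,-0.02,0.0],[0,0,0,0,0,-0.03,0.7],[0,0,0,0,0,-0.03,0.7]]])

```text
t: 4.08
position: [0.5133, -0.2277, 0.0796]
tcp_rot: [-1.433, -1.975, -0.594]
wrist_force: [-0.5, -0.6, 0.4]
width: 0.271
finger_force: 0.0
```

>>> apply_moves(plan=[[[0,0,0,0,0,-0.005,0.7],[0,0,0,0,0,0,0.7],[0,0,0,0,0,0,0.7]]])

```text
t: 4.33
position: [0.5139, -0.23, 0.0817]
tcp_rot: [-1.433, -1.975, -0.594]
wrist_force: [-0.2, 0.9, -0.1]
width: 0.697
finger_force: 0.0
```

Run:
```python
from h import *
delta((0.49,-.17,0))
w,K,T=cam("wrist"); cv2.imwrite("pics/w4.png",w); a,Ka,Ta=cam("scene"); b,Kb,Tb=cam("side")
cv2.imwrite("pics/a4.png",a);cv2.imwrite("pics/b4.png",b);np.savez("w4.npz",K=K,T=T)
W=(w,K,T);A=(a,Ka,Ta);B=(b,Kb,Tb)
for v in([W],[A],[B],[W,A,B]): print("blk",fit(v,BLK,(.492,-.170,-1.24),(.02,.02,.25)))
for v in([W],[A],[B]): print("rack",fit(v,np.vstack([RACK,COV]),(.572,.043,-.121),(.015,.015,.06)))
p,_=fit([W],BLK,(.492,-.170,-1.24),(.02,.02,.25))
m=np.zeros((600,800,3),np.uint8);m[:300,:400]=cv2.resize(a[200:320,200:360],(400,300),interpolation=3);m[:300,400:]=cv2.resize(b[190:280,330:450],(400,300),interpolation=3)
v=w.copy()
for q in proj(K,T,place(BLK,p)): cv2.circle(v,(int(q[0]),int(q[1])),0,(0,0,255),-1)
m[300:,:400]=cv2.resize(w,(400,300));m[300:,400:]=cv2.resize(v[150:300,220:420],(400,300),interpolation=3)
cv2.imwrite("pics/m4.png",m)
```

```text
t 4.33 pos [ 0.5139 -0.23    0.0817] axes [[-0.219, 0.672, 0.707], [0.951, 0.31, -0.0], [-0.219, 0.672, -0.707]] 
 d_tool [-0.0122 -0.0041  0.1034]
blk (array([ 0.48468233, -0.17863109, -0.99000004]), np.float64(-0.6375566720962524))
blk (array([ 0.48460177, -0.17504729, -0.99064431]), np.float64(-0.8691093325614929))
blk (array([ 0.48432328, -0.1708926 , -1.03264434]), np.float64(-0.8640813231468201))
blk (array([ 0.48201756, -0.17389999, -0.99000043]), np.float32(-0.68617505))
rack (array([ 0.57090574,  0.04079918, -0.12119286]), np.float64(-0.545579195022583))
rack (array([ 0.57048047,  0.03933455, -0.12116256]), np.float32(-0.746262))
rack (array([ 0.56970107,  0.04833478, -0.12155454]), np.float64(-0.8077815771102905))
```

View pics/m4.png

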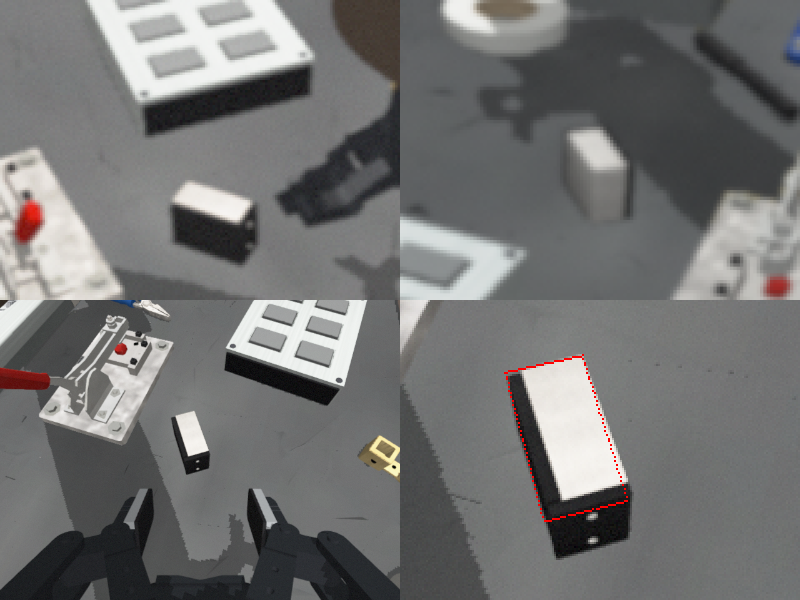

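The block is flat again, turned a little (yaw about −1.0) and clear of everything. The fit hit its yaw bound, so I'll refit with a wider range.

Run:
```python
from h import *
c=np.load("cal.npz"); q=np.load("w4.npz")
W=(cv2.imread("pics/w4.png"),q["K"],q["T"]);A=(cv2.imread("pics/a4.png"),c["Ka"],c["Ta"]);B=(cv2.imread("pics/b4.png"),c["Kb"],c["Tb"])
for v in([W],[A],[B],[W,A,B]): print("blk",fit(v,BLK,(.485,-.175,-.95),(.015,.015,.25)))
uv=np.array([(507,375),(583,355),(632,487),(545,520)]);uv=(uv-[400,300])/2+[220,150]
r=ray(W[1],W[2],uv,.039);print(r.round(4),r.mean(0))
s=telemetry.state();M=R.from_rotvec(s["tcp_rot"]).as_matrix()
C=r.mean(0);C[2]=.026;print("in tool",M.T@(C-s["position"]))
```

```text
blk (array([ 0.48473489, -0.17865515, -0.97306138]), np.float64(-0.6475395560264587))
blk (array([ 0.48455979, -0.17506856, -0.98920488]), np.float64(-0.8691103458404541))
blk (array([ 0.48432262, -0.17089133, -1.03255291]), np.float64(-0.864081621170044))
blk (array([ 0.48202979, -0.17395639, -0.97553337]), np.float64(-0.688250720500946))
[[ 0.4586 -0.1629  0.039 ]
 [ 0.4805 -0.1471  0.039 ]
 [ 0.5114 -0.19    0.039 ]
 [ 0.4891 -0.2092  0.039 ]] [ 0.48488196 -0.17727246  0.039     ]
in tool [ 0.00167138 -0.0106991   0.07928576]
```

>>> apply_moves(plan=[[[3.65,0,-3.65,0,0,0,0.7],[3.65,0,-3.65,0,0,0,0.7],[3.66,0,-3.66,0,0,0,0.7],[0,0,0,0.003,0.0048,0.03,0.7],[0,0,0,0,0,0,0.7]]])

```text
t: 4.9
position: [0.5025, -0.2028, 0.0594]
tcp_rot: [-1.131, -2.115, -0.471]
wrist_force: [-0.6, 1.3, -1.2]
width: 0.698
finger_force: 0.0
```

Run:
```python
from h import *
delta((0.4630,-0.1447,-0.0133))
w,K,T=cam("wrist"); print(fit([(w,K,T)],BLK,(.485,-.177,-.985),(.01,.01,.1)))
```

```text
t 4.9 pos [ 0.5025 -0.2028  0.0594] axes [[-0.388, 0.583, 0.714], [0.831, 0.556, -0.002], [-0.398, 0.592, -0.701]] 
 d_tool [-0.0026 -0.0003  0.1011]
(array([ 0.48553792, -0.17798862, -0.9529918 ]), np.float64(-0.6387979984283447))
```

>>> apply_moves(plan=[[[0,0,0,-0.001,0.0005,0.035,0.7],[0,0,0,-0.001,0,0.03,0.7],[0,0,0,0,0,0.025,0.7],[0,0,0,0,0,0.011,0.7],[0,0,0,0,0,0,0.7]]])

```text
t: 5.37
position: [0.4644, -0.1473, -0.0113]
tcp_rot: [-1.135, -2.116, -0.472]
wrist_force: [-0.0, 0.8, 0.0]
width: 0.702
finger_force: 0.0
```

>>> apply_moves(plan=[[[0,0,0,0,0,0,0.4],[0,0,0,0,0,0,0.3],[0,0,0,0,0,0,0.2],[0,0,0,0,0,0,0.1],[0,0,0,0,0,0,0.0]]], squeeze=50)

```text
t: 5.78
position: [0.4687, -0.1515, -0.0081]
tcp_rot: [-1.14, -2.126, -0.471]
wrist_force: [2.0, -3.3, 4.5]
width: 0.308
finger_force: 49.9
```

Gripped: opening 0.308, force 50 N. Now I'll lift, shift away from the fixture, and turn it upright.

>>> apply_moves(plan=[[[0,0,0,0.015,0,-0.015,0],[0,0,0,0.025,0,-0.025,0],[0,0,0,0.02,0,-0.02,0],[0,0,0,-0.018,0.021,-0.019,0],[0,0,0,-0.018,0.021,-0.019,0]]])

```text
t: 6.2
position: [0.5315, -0.1703, 0.0786]
tcp_rot: [-1.14, -2.125, -0.471]
wrist_force: [1.1, -0.7, -1.5]
width: 0.309
finger_force: 49.6
```

>>> apply_moves(plan=[[[0,-6.5,0,0,0,0,0],[0,-6.5,0,0,0,0,0],[0,-6.5,0,0,0,0,0],[0,-6.5,0,0,0,0,0],[0,-6.5,0,0,0,0,0]]])

```text
t: 6.62
position: [0.5313, -0.1704, 0.0767]
tcp_rot: [-1.395, -2.6, -0.149]
wrist_force: [0.1, 0.2, -1.2]
width: 0.308
finger_force: 49.5
```

>>> apply_moves(plan=[[[0,-6.5,0,0,0,0,0],[0,-6.5,0,0,0,0,0],[0,-6.5,0,0,0,0,0],[0,-6.5,0,0,0,0,0],[0,-6.5,0,0,0,0,0]]])

```text
t: 7.03
position: [0.5307, -0.1696, 0.0772]
tcp_rot: [1.333, 2.484, -0.237]
wrist_force: [0.8, -0.2, -1.4]
width: 0.311
finger_force: 49.5
```

>>> apply_moves(plan=[[[0,-6.5,0,0,0,0,0],[0,-6.5,0,0,0,0,0],[0,-6.5,0,0,0,0,0],[0,-5.5,0,0,0,0,0],[0,0,0,0,0,0,0]]])

```text
t: 7.45
position: [0.5254, -0.1704, 0.0723]
tcp_rot: [1.185, 2.204, -0.445]
wrist_force: [-0.5, -0.5, -2.3]
width: 0.31
finger_force: 49.6
```

Run:
```python
from h import *
s=telemetry.state();M=R.from_rotvec(s["tcp_rot"]).as_matrix(); print(s["width"],s["finger_force"],"G",s["position"]-.057*M[:,2]); delta((.55,-.2,0))
w,K,T=cam("wrist"); a,Ka,Ta=cam("scene"); b,Kb,Tb=cam("side")
g=(s["position"]-.057*M[:,2])
def crop(i,K,T,r,sz=(400,300)):
    u,v=proj(K,T,[g])[0].astype(int); u=np.clip(u,r,640-r);v=np.clip(v,int(.75*r),480-int(.75*r)); print(u,v)
    return cv2.resize(i[v-int(.75*r):v+int(.75*r),u-r:u+r],sz,interpolation=3)
m=np.zeros((600,800,3),np.uint8);m[:300,:400]=crop(a,Ka,Ta,60);m[:300,400:]=crop(b,Kb,Tb,60)
m[300:,:400]=cv2.resize(w,(400,300));m[300:,400:]=crop(w,K,T,100);cv2.imwrite("pics/m5.png",m)
```

```text
0.31015067260096274 49.59065794944763 G [ 0.50595573 -0.13955056  0.11612669]
t 7.45 pos [ 0.5254 -0.1704  0.0723] axes [[-0.428, 0.639, -0.639], [0.837, 0.547, -0.014], [0.341, -0.54, -0.769]] 
 d_tool [0.0167 0.0054 0.08  ]
284 231
375 204
319 343
```

View pics/m5.png

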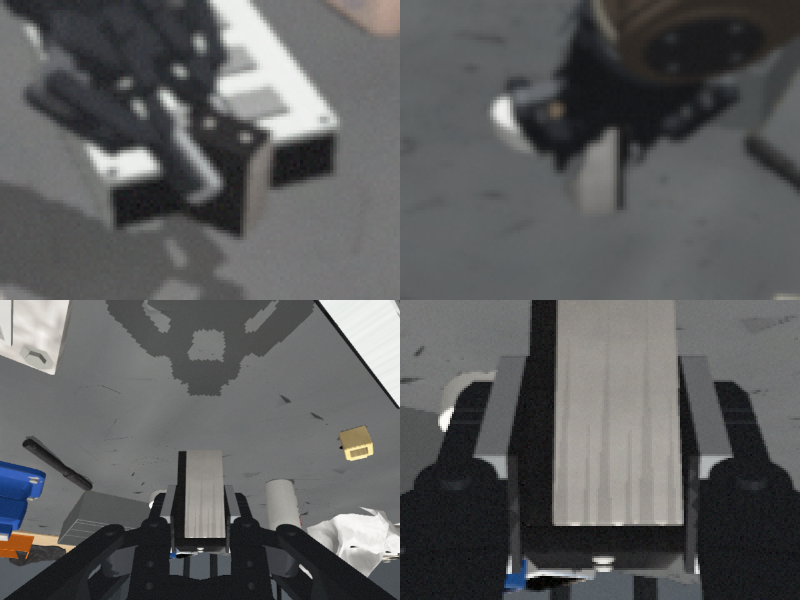

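The block is held with its cap up, but the last few degrees of turn were not reached. I'll check the joints.

Run:
```python
from h import *
s=telemetry.state();print(s["t"],s["joints"].round(3),s["position"].round(4),np.degrees(np.arccos(-R.from_rotvec(s["tcp_rot"]).as_matrix()[2,2])),s["wrist_force"])
```

```text
7.6 [-0.276 -0.01   2.285 -0.997  0.532 -0.058] [ 0.529  -0.1725  0.0761] 39.83432506164721 [-0.44528674 -0.04036251 -1.62516787]
```

>>> apply_moves(plan=[[[0,-1.6,0,0,0,0,0],[0,-1.6,0,0,0,0,0],[0,-1.5,0,0,0,0,0],[0,0,0,0,0,0,0],[0,0,0,0,0,0,0]]])

```text
t: 8.02
position: [0.5294, -0.1731, 0.0765]
tcp_rot: [1.149, 2.128, -0.482]
wrist_force: [0.2, 0.2, -1.9]
width: 0.306
finger_force: 49.6
```

Run:
```python
from h import *
s=telemetry.state();M=R.from_rotvec(s["tcp_rot"]); D=R.from_rotvec([-1.14,-2.126,-.471])*R.from_euler('y',-90,degrees=True)
print("resid deg in tool",np.degrees((M.inv()*D).as_rotvec()),s["position"],s["joints"].round(2))
m=M.as_matrix();g=s["position"]-.057*m[:,2];print("G",g,"up_in_tool",m.T@[0,0,1],"xin",m.T@[1,0,0],"yin",m.T@[0,1,0])
```

```text
resid deg in tool [-0.78005841 -0.65790026  0.03884275] [ 0.52942559 -0.17306615  0.07654125] [-0.25  0.    2.31 -1.21  0.54  0.17]
G [ 0.50790851 -0.13933096  0.11713622] up_in_tool [-0.70192859 -0.0088393  -0.71219248] xin [-0.39356802  0.83821449  0.37749264] yin [ 0.59363328  0.54526906 -0.59184557]
```

>>> apply_moves(plan=[[[0,0,0,0.0025,-0.0005,0.0303,0],[0,0,0,0.0025,-0.0005,0.0303,0],[0,0,0,0.0025,-0.0005,0.0303,0],[0,0,0,0,0,0,0],[0,0,0,0,0,0,0]]])

```text
t: 8.43
position: [0.5595, -0.2234, 0.0069]
tcp_rot: [1.152, 2.132, -0.485]
wrist_force: [0.2, -0.4, -2.1]
width: 0.311
finger_force: 50.0
```

>>> apply_moves(plan=[[[0,0,0,0.0021,0,0.0021,0],[0,0,0,0,0,0,0]]])

```text
t: 8.6
position: [0.5608, -0.2217, 0.0077]
tcp_rot: [1.15, 2.13, -0.483]
wrist_force: [-0.1, 0.5, -1.6]
width: 0.314
finger_force: 50.0
```

>>> apply_moves(plan=[[[0,0,0,0.0018,0,0.0018,0],[0,0,0,0,0,0,0]]])

```text
t: 8.77
position: [0.5608, -0.221, 0.0058]
tcp_rot: [1.151, 2.132, -0.483]
wrist_force: [0.5, 0.4, -2.1]
width: 0.312
finger_force: 50.0
```

Run:
```python
from h import *
s=telemetry.state();m=R.from_rotvec(s["tcp_rot"]).as_matrix();print("G",s["position"]-.057*m[:,2],s["wrist_force"])
a,Ka,Ta=cam("scene"); b,Kb,Tb=cam("side"); w,K,T=cam("wrist")
cv2.imwrite("pics/a6.png",a);cv2.imwrite("pics/b6.png",b);cv2.imwrite("pics/w6.png",w)
```

```text
G [ 0.53942965 -0.18731317  0.04656908] [ 0.53286741  0.35588089 -2.1229237 ]
```

>>> apply_moves(plan=[[[0,0,0,0.0018,0,0.0018,0],[0,0,0,0,0,0,0]]])

```text
t: 9.08
position: [0.5604, -0.2208, 0.0029]
tcp_rot: [1.154, 2.135, -0.483]
wrist_force: [-0.6, 0.9, -1.7]
width: 0.313
finger_force: 50.0
```

>>> apply_moves(plan=[[[0,0,0,0.0014,0,0.0014,0],[0,0,0,0,0,0,0]]])

```text
t: 9.25
position: [0.5605, -0.2206, 0.0014]
tcp_rot: [1.155, 2.137, -0.484]
wrist_force: [-0.1, 0.4, -2.3]
width: 0.313
finger_force: 50.0
```

>>> apply_moves(plan=[[[0,0,0,0.0014,0,0.0014,0],[0,0,0,0,0,0,0]]])

```text
t: 9.42
position: [0.5607, -0.2204, 0.0001]
tcp_rot: [1.157, 2.138, -0.484]
wrist_force: [0.0, 1.1, -1.7]
width: 0.311
finger_force: 50.0
```

>>> apply_moves(plan=[[[0,0,0,0.0014,0,0.0014,0],[0,0,0,0,0,0,0]]])

```text
t: 9.58
position: [0.5609, -0.2201, -0.0011]
tcp_rot: [1.157, 2.139, -0.484]
wrist_force: [0.1, -0.3, -1.5]
width: 0.314
finger_force: 50.0
```

>>> apply_moves(plan=[[[0,0,0,0.0014,0,0.0014,0],[0,0,0,0,0,0,0]]])

```text
t: 9.75
position: [0.5612, -0.2199, -0.0022]
tcp_rot: [1.158, 2.139, -0.485]
wrist_force: [0.8, -1.4, -1.7]
width: 0.313
finger_force: 50.1
```

>>> apply_moves(plan=[[[0,0,0,0.0014,0,0.0014,0],[0,0,0,0,0,0,0]]])

```text
t: 9.92
position: [0.5616, -0.2202, -0.0024]
tcp_rot: [1.159, 2.138, -0.487]
wrist_force: [-2.8, 0.8, 2.6]
width: 0.306
finger_force: 50.8
```

>>> apply_moves(plan=[[[0,0,0,0.0014,0,0.0014,0],[0,0,0,0,0,0,0]]])

```text
t: 10.08
position: [0.5621, -0.2205, -0.0024]
tcp_rot: [1.16, 2.137, -0.489]
wrist_force: [-4.5, 2.5, 8.5]
width: 0.314
finger_force: 51.5
```

>>> apply_moves(plan=[[[0,0,0,0.0014,0,0.0014,0],[0,0,0,0,0,0,0]]])

```text
t: 10.25
position: [0.5626, -0.2209, -0.0025]
tcp_rot: [1.161, 2.136, -0.491]
wrist_force: [-7.7, 3.2, 14.1]
width: 0.311
finger_force: 52.2
```

>>> apply_moves(plan=[[[0,0,0,-0.0021,0,-0.0021,0],[0,0,0,0,0,0,0],[0,0,0,0,0,0,0.4],[0,0,0,0,0,0,0.5],[0,0,0,0,0,0,0.6]]])

```text
t: 10.67
position: [0.5618, -0.2191, -0.0031]
tcp_rot: [1.161, 2.143, -0.485]
wrist_force: [0.5, -0.1, -0.4]
width: 0.598
finger_force: 0.0
```

>>> apply_moves(plan=[[[0,0,0,0,0,0,0.6],[0,0,0,0,0,-0.01,0.6],[0,0,0,0,0,-0.03,0.6],[0,0,0,0,0,-0.035,0.6],[0,0,0,0,0,-0.03,0.6]]])

```text
t: 11.08
position: [0.5227, -0.1568, 0.0733]
tcp_rot: [1.162, 2.144, -0.485]
wrist_force: [0.6, -0.1, 1.5]
width: 0.601
finger_force: 0.0
```

>>> apply_moves(plan=[[[0,0,0,0,0,-0.015,0.6],[0,0,0,0,0,0,0.6],[0,0,0,0,0,0,0.6]]])

```text
t: 11.33
position: [0.5187, -0.1484, 0.0846]
tcp_rot: [1.16, 2.141, -0.484]
wrist_force: [-0.8, 0.7, -0.8]
width: 0.601
finger_force: 0.0
```

```bash
cat >> h.py <<'E'
STB=segs(rect(0,0,.039,.027,.057))   # standing block, own x along local x
E
python3 - <<'E'
from h import *
s=telemetry.state();m=R.from_rotvec(s["tcp_rot"]).as_matrix();delta((.54,-.19,.1));print("G",s["position"]-.057*m[:,2],s["joints"].round(2))
w,K,T=cam("wrist");a,Ka,Ta=cam("scene"); b,Kb,Tb=cam("side")
cv2.imwrite("pics/w7.png",w);cv2.imwrite("pics/a7.png",a);cv2.imwrite("pics/b7.png",b);np.savez("w7.npz",K=K,T=T)
g=(.54,-.195,.05); yaw=-.985
for n,v in(("W",[(w,K,T)]),("A",[(a,Ka,Ta)]),("B",[(b,Kb,Tb)])): print(n,proj(v[0][1],v[0][2],[g]),fit(v,STB,(.54,-.195,yaw),(.03,.03,.2)))
E
```

```text
t 11.33 pos [ 0.5187 -0.1484  0.0846] axes [[-0.4, 0.602, -0.691], [0.841, 0.541, -0.015], [0.365, -0.587, -0.723]] 
 d_tool [-0.0442 -0.0049  0.021 ]
G [ 0.49793591 -0.11495085  0.12579307] [-0.2  -0.04  2.32 -1.13  0.59  0.12]
W [[309.37373594 257.06612976]] (array([ 0.54212562, -0.18685294, -1.01554034]), np.float64(-0.7440862059593201))
A [[317.50308094 272.08107627]] (array([ 0.54600225, -0.19686565, -0.97021998]), np.float64(-0.5225183963775635))
B [[366.91633363 220.3268753 ]] (array([ 0.54300262, -0.18590971, -0.97927151]), np.float64(-0.564367413520813))
```

```bash
cat >> h.py <<'E'
def down(yaw):  # tool down, tool y along world angle yaw
    y=np.array([np.cos(yaw),np.sin(yaw),0]);z=np.array([0,0,-1.]);return np.c_[np.cross(y,z),y,z]
def go(pos,M2):
    s=telemetry.state();M=R.from_rotvec(s["tcp_rot"]).as_matrix()
    rv=np.degrees(R.from_matrix(M.T@M2).as_rotvec());d=np.array(pos)-s["position"]
    print("t",round(s["t"],2),"pos",s["position"].round(4),"turn",rv.round(2),np.linalg.norm(rv).round(1),"| shift now-axes",(M.T@d).round(4),"| shift target-axes",(M2.T@d).round(4),"F",s["wrist_force"].round(1))
E
python3 - <<'E'
from h import *
go((.571,.041,.12),down(-.121)); go((.5187,-.1484,.18),down(-.121))
E
```

```text
t 11.48 pos [ 0.5178 -0.1492  0.0826] turn [14.11 42.11 38.02] 58.5 | shift now-axes [ 0.0677  0.1468 -0.1195] | shift target-axes [ 0.1952  0.0299 -0.0374] F [-0.3 -0.3  0.3]
t 11.48 pos [ 0.5178 -0.1492  0.0826] turn [14.11 42.11 38.02] 58.5 | shift now-axes [-0.067  -0.0005 -0.0707] | shift target-axes [ 0.0009  0.0008 -0.0974] F [-0.3 -0.3  0.3]
```

>>> apply_moves(plan=[[[0,0,0,-0.0225,0,-0.0235,0.6],[0,0,0,-0.0225,0,-0.0235,0.6],[0,0,0,-0.0225,0,-0.0235,0.6],[1.57,4.68,4.22,0,0,0,0.6],[1.57,4.68,4.22,0,0,0,0.6]]])

```text
t: 11.9
position: [0.5202, -0.1479, 0.1825]
tcp_rot: [1.426, 2.17, -0.393]
wrist_force: [-0.0, -0.5, -0.4]
width: 0.601
finger_force: 0.0
```

>>> apply_moves(plan=[[[1.57,4.68,4.22,0,0,0,0.6],[1.57,4.68,4.22,0,0,0,0.6],[1.57,4.68,4.22,0,0,0,0.6],[1.57,4.68,4.22,0,0,0,0.6],[1.57,4.68,4.22,0,0,0,0.6]]])

```text
t: 12.32
position: [0.5198, -0.1487, 0.1805]
tcp_rot: [2.092, 2.141, -0.126]
wrist_force: [0.1, -0.9, 0.2]
width: 0.604
finger_force: 0.0
```

>>> apply_moves(plan=[[[1.57,4.68,4.22,0,0,0,0.3],[1.55,4.67,4.26,0,0,0,0],[0,0,0,0,0,0,0],[0,0,0,0,0,0,0]]], squeeze=50)

```text
t: 12.65
position: [0.5193, -0.1497, 0.1798]
tcp_rot: [2.353, 2.082, -0.002]
wrist_force: [-0.1, 0.6, 0.4]
width: 0.038
finger_force: 0.0
```

Run:
```python
from h import *
go((.571,.041,.12),down(-.121))
w,K,T=cam("wrist");a,Ka,Ta=cam("scene"); b,Kb,Tb=cam("side")
cv2.imwrite("pics/w8.png",w);cv2.imwrite("pics/a8.png",a);cv2.imwrite("pics/b8.png",b);np.savez("w8.npz",K=K,T=T)
for n,v in(("A",[(a,Ka,Ta)]),("B",[(b,Kb,Tb)]),("AB",[(a,Ka,Ta),(b,Kb,Tb)])): print(n,fit(v,STB,(.543,-.19,-.99),(.02,.02,.2)))
print("rack",proj(K,T,[(.571,.041,.038)]),fit([(w,K,T)],np.vstack([RACK,COV]),(.571,.042,-.121),(.015,.015,.06)))
```

```text
t 12.65 pos [ 0.5193 -0.1497  0.1798] turn [-0.05  0.06 -0.07] 0.1 | shift now-axes [0.1956 0.0281 0.0596] | shift target-axes [0.1955 0.0283 0.0598] F [-0.1  0.6  0.4]
A (array([ 0.54618991, -0.19650748, -0.99456859]), np.float32(-0.49012762))
B (array([ 0.5432936 , -0.18663584, -1.01287386]), np.float64(-0.5875129699707031))
AB (array([ 0.5471379 , -0.19511675, -1.01770256]), np.float32(-0.45883524))
rack [[362.11532049 -73.80437765]] (array([ 0.57243011,  0.04075512, -0.11454706]), np.float64(-0.38893815875053406))
```

>>> apply_moves(plan=[[[0,0,0,0.0326,0.0047,0,0],[0,0,0,0.0326,0.0047,0.01,0],[0,0,0,0.0326,0.0047,0.01,0],[0,0,0,0.0326,0.0047,0.01,0],[0,0,0,0.0326,0.0047,0.01,0]]])

```text
t: 13.22
position: [0.5623, 0.0133, 0.141]
tcp_rot: [2.347, 2.084, 0.001]
wrist_force: [-0.1, 0.3, 0.5]
width: -0.001
finger_force: 0.0
```

>>> apply_moves(plan=[[[0,0,0,0.0326,0.0047,0.01,0],[0,0,0,0,0,0,0],[0,0,0,0,0,0,0]]])

```text
t: 13.47
position: [0.5701, 0.0452, 0.1303]
tcp_rot: [2.345, 2.09, -0.002]
wrist_force: [0.2, 0.5, 0.0]
width: 0.0
finger_force: 0.0
```

```bash
cat >> h.py <<'E'
CELL={i+1:(x,y) for i,(x,y) in enumerate([(-.031,.054),(-.031,0),(-.031,-.054),(.031,.054),(.031,0),(.031,-.054)])}
def cell(i,p): return place(np.array([[*CELL[i],0]]),p)[0]
E
python3 - <<'E'
from h import *
w,K,T=cam("wrist"); cv2.imwrite("pics/w9.png",w);np.savez("w9.npz",K=K,T=T)
p,f=fit([(w,K,T)],np.vstack([RACK,COV]),(.571,.042,-.121),(.015,.015,.06));print("rack",p,f)
print("covers only",fit([(w,K,T)],COV,p,(.006,.006,.03)),"outline",fit([(w,K,T)],RACK,p,(.006,.006,.03)))
g=cv2.GaussianBlur(w,(0,0),1.2)
for i in CELL:
    c=cell(i,p); print(i,c.round(4),proj(K,T,[[c[0],c[1],.0405]])[0].round(0),g[tuple(proj(K,T,[[c[0],c[1],.0405]])[0].astype(int)[::-1].clip(0,[479,639]))])
go((*cell(5,p)[:2],.09),down(p[2]))
E
```

```text
rack [ 0.57200511  0.04598566 -0.12229766] -0.5084835886955261
covers only (array([ 0.57114418,  0.04259338, -0.12702364]), np.float64(-0.4701099395751953)) outline (array([ 0.57201109,  0.03998571, -0.12172956]), np.float64(-0.7121932506561279))
1 [0.5478 0.1034 0.    ] [277. 146.] [107 107 106]
2 [0.5412 0.0498 0.    ] [279. 224.] [103 103 102]
3 [ 0.5346 -0.0038  0.    ] [281. 293.] [154 154 152]
4 [0.6094 0.0958 0.    ] [370. 146.] [171 173 171]
5 [0.6028 0.0422 0.    ] [367. 224.] [148 147 146]
6 [ 0.5962 -0.0114  0.    ] [363. 293.] [154 155 154]
t 13.52 pos [0.5706 0.044  0.1311] turn [0.07 0.07 0.3 ] 0.3 | shift now-axes [0.002  0.0321 0.0411] | shift target-axes [0.0022 0.0321 0.0411] F [ 0.7 -0.7 -0.6]
```

>>> apply_moves(plan=[[[0,0,0,-0.0033,-0.0295,0,0],[0,0,0,0,0,0.035,0],[0,0,0,0,0,0.035,0],[0,0,0,0,0,0.035,0],[0,0,0,0,0,0.01,0]]])

```text
t: 13.93
position: [0.5375, 0.0423, 0.012]
tcp_rot: [-2.349, -2.08, 0.008]
wrist_force: [-1.5, -0.6, -0.4]
width: -0.001
finger_force: 0.0
```

>>> apply_moves(plan=[[[0,0,0,0,0,0.003,0],[0,0,0,0,0,0.003,0],[0,0,0,0,0,0,0]]])

```text
t: 14.18
position: [0.5433, 0.0424, 0.0121]
tcp_rot: [2.349, 2.081, 0.004]
wrist_force: [-0.0, 0.6, -0.4]
width: 0.0
finger_force: 0.0
```

>>> apply_moves(plan=[[[0,0,0,0,0,0.003,0],[0,0,0,0,0,0,0]]])

```text
t: 14.35
position: [0.5432, 0.0427, 0.009]
tcp_rot: [2.348, 2.081, 0.005]
wrist_force: [-0.1, 0.4, -0.9]
width: 0.001
finger_force: 0.0
```

>>> apply_moves(plan=[[[0,0,0,0,0,0.003,0],[0,0,0,0,0,0,0]]])

```text
t: 14.52
position: [0.542, 0.043, 0.0048]
tcp_rot: [2.349, 2.083, 0.002]
wrist_force: [0.1, -0.2, 0.1]
width: 0.0
finger_force: 0.0
```

>>> apply_moves(plan=[[[0,0,0,0,0,0.002,0],[0,0,0,0,0,0,0]]])

```text
t: 14.68
position: [0.5419, 0.043, 0.0024]
tcp_rot: [2.349, 2.083, 0.002]
wrist_force: [0.8, 0.1, 0.8]
width: 0.002
finger_force: 0.0
```

>>> apply_moves(plan=[[[0,0,0,0,0,0.002,0],[0,0,0,0,0,0,0]]])

```text
t: 14.85
position: [0.5421, 0.043, 0.0009]
tcp_rot: [2.349, 2.083, 0.002]
wrist_force: [-0.3, 0.5, 3.2]
width: 0.003
finger_force: 1.7
```

>>> apply_moves(plan=[[[0,0,0,0,0,0.002,0],[0,0,0,0,0,0,0]]])

```text
t: 15.02
position: [0.5422, 0.043, 0.0008]
tcp_rot: [2.35, 2.084, -0.0]
wrist_force: [-6.6, 1.4, 13.8]
width: 0.001
finger_force: 7.3
```

>>> apply_moves(plan=[[[0,0,0,0,0,0.002,0],[0,0,0,0,0,0,0]]])

```text
t: 15.18
position: [0.5422, 0.043, 0.0007]
tcp_rot: [-2.35, -2.085, 0.002]
wrist_force: [-11.3, 0.2, 25.6]
width: 0.001
finger_force: 12.7
```

Cell 2 stops hard (25 N, no further travel), so it's full. On to cell 5, then 6 and 3.

>>> apply_moves(plan=[[[0,0,0,0,0,-0.0237,0],[0,0,0,0,0.031,0,0],[0,0,0,0,0.031,0,0],[0,0,0,0,0,0,0],[0,0,0,0,0,0.013,0]]])

```text
t: 15.6
position: [0.6068, 0.035, 0.0095]
tcp_rot: [2.346, 2.079, 0.008]
wrist_force: [0.5, 0.2, 0.3]
width: 0.001
finger_force: 0.0
```

>>> apply_moves(plan=[[[0,0,0,0,0,0.004,0],[0,0,0,0,0,0.003,0],[0,0,0,0,0,0.003,0],[0,0,0,0,0,0,0],[0,0,0,0,0,0,0]]])

```text
t: 16.02
position: [0.6022, 0.0358, -0.0035]
tcp_rot: [2.351, 2.084, -0.0]
wrist_force: [0.2, 0.2, 0.1]
width: -0.001
finger_force: 0.0
```

>>> apply_moves(plan=[[[0,0,0,0,0,-0.023,0],[0,0,0,-0.027,0,0,0],[0,0,0,-0.027,0,0,0],[0,0,0,0,0,0,0],[0,0,0,0,0,0.013,0]]])

```text
t: 16.43
position: [0.599, -0.0193, 0.0097]
tcp_rot: [2.349, 2.077, 0.007]
wrist_force: [1.0, -0.1, 0.3]
width: -0.002
finger_force: 0.0
```

>>> apply_moves(plan=[[[0,0,0,0,0,0.004,0],[0,0,0,0,0,0.003,0],[0,0,0,0,0,0.003,0],[0,0,0,0,0,0,0],[0,0,0,0,0,0,0]]])

```text
t: 16.85
position: [0.5957, -0.0177, 0.0007]
tcp_rot: [-2.347, -2.086, 0.007]
wrist_force: [-11.3, -0.6, 24.8]
width: 0.001
finger_force: 12.1
```

>>> apply_moves(plan=[[[0,0,0,0,0,-0.023,0],[0,0,0,0,-0.031,0,0],[0,0,0,0,-0.031,0,0],[0,0,0,0,0,0,0],[0,0,0,0,0,0.013,0]]])

```text
t: 17.27
position: [0.5342, -0.0092, 0.0074]
tcp_rot: [2.348, 2.084, 0.002]
wrist_force: [2.0, 0.0, -0.4]
width: 0.002
finger_force: 0.0
```

>>> apply_moves(plan=[[[0,0,0,0,0,0.004,0],[0,0,0,0,0,0.003,0],[0,0,0,0,0,0.003,0],[0,0,0,0,0,0,0],[0,0,0,0,0,0,0]]])

```text
t: 17.68
position: [0.5334, -0.0092, 0.0007]
tcp_rot: [-2.344, -2.081, 0.008]
wrist_force: [-16.8, 2.9, 30.1]
width: 0.004
finger_force: 15.0
```

Cell 5 gave way, with the tips passing below the slab top at no load. Cells 2, 3 and 6 stopped hard. I'll go back into cell 5 and feel its walls, to get its centre in the tool frame.

>>> apply_moves(plan=[[[0,0,0,0,0,-0.023,0],[0,0,0,0.027,0.031,0,0],[0,0,0,0.027,0.031,0,0],[0,0,0,0,0,0,0],[0,0,0,0,0,0,0]]])

```text
t: 18.1
position: [0.6045, 0.0371, 0.0195]
tcp_rot: [2.347, 2.086, 0.001]
wrist_force: [-0.2, -0.3, -0.1]
width: 0.005
finger_force: 0.0
```

>>> apply_moves(plan=[[[0,0,0,0,0,0.02,0],[0,0,0,0,0,0.006,0],[0,0,0,0,0,0.006,0],[0,0,0,0,0,0,0]]])

```text
t: 18.43
position: [0.6016, 0.0355, -0.0134]
tcp_rot: [-2.35, -2.083, 0.002]
wrist_force: [-0.8, 0.2, 0.4]
width: -0.003
finger_force: 0.0
```

>>> apply_moves(plan=[[[0,0,0,0.004,0,0,0],[0,0,0,0,0,0,0]]])

```text
t: 18.6
position: [0.6036, 0.0397, -0.0116]
tcp_rot: [2.35, 2.083, 0.001]
wrist_force: [0.1, -0.6, 1.5]
width: -0.001
finger_force: 0.0
```

>>> apply_moves(plan=[[[0,0,0,0.002,0,0,0],[0,0,0,0,0,0,0],[0,0,0,0,0,0,0]]])

```text
t: 18.85
position: [0.6042, 0.0416, -0.0114]
tcp_rot: [2.349, 2.083, 0.002]
wrist_force: [0.7, -0.6, -0.1]
width: -0.003
finger_force: 0.0
```

>>> apply_moves(plan=[[[0,0,0,0.002,0,0,0],[0,0,0,0,0,0,0],[0,0,0,0,0,0,0]]])

```text
t: 19.1
position: [0.6044, 0.0433, -0.0116]
tcp_rot: [2.349, 2.083, 0.001]
wrist_force: [-0.4, -1.2, 0.3]
width: -0.0
finger_force: 0.5
```

>>> apply_moves(plan=[[[0,0,0,0.0015,0,0,0],[0,0,0,0,0,0,0],[0,0,0,0,0,0,0]]])

```text
t: 19.35
position: [0.6044, 0.0432, -0.0115]
tcp_rot: [2.347, 2.083, -0.002]
wrist_force: [-1.1, -6.2, 1.9]
width: 0.002
finger_force: 2.9
```

>>> apply_moves(plan=[[[0,0,0,-0.006,0,0,0],[0,0,0,-0.006,0,0,0],[0,0,0,0,0,0,0],[0,0,0,0,0,0,0]]])

```text
t: 19.68
position: [0.6031, 0.0334, -0.0118]
tcp_rot: [2.351, 2.082, 0.003]
wrist_force: [0.3, 2.0, -0.5]
width: 0.001
finger_force: 1.2
```

>>> apply_moves(plan=[[[0,0,0,-0.002,0,0,0],[0,0,0,0,0,0,0],[0,0,0,0,0,0,0]]])

```text
t: 19.93
position: [0.6031, 0.0335, -0.0118]
tcp_rot: [-2.352, -2.082, -0.007]
wrist_force: [2.3, 8.5, -0.3]
width: 0.003
finger_force: 4.1
```

>>> apply_moves(plan=[[[0,0,0,-0.002,0,0,0],[0,0,0,0,0,0,0],[0,0,0,0,0,0,0]]])

```text
t: 20.18
position: [0.6031, 0.0336, -0.0118]
tcp_rot: [-2.351, -2.08, -0.011]
wrist_force: [3.0, 13.7, -0.5]
width: 0.002
finger_force: 7.0
```

>>> apply_moves(plan=[[[0,0,0,0.0085,0.004,0,0],[0,0,0,0,0.003,0,0],[0,0,0,0,0,0,0],[0,0,0,0,0,0,0]]])

```text
t: 20.52
position: [0.6107, 0.0361, -0.0118]
tcp_rot: [2.349, 2.083, 0.001]
wrist_force: [0.6, -0.3, 0.3]
width: 0.0
finger_force: 0.0
```

>>> apply_moves(plan=[[[0,0,0,0,0.002,0,0],[0,0,0,0,0,0,0],[0,0,0,0,0,0,0]]])

```text
t: 20.77
position: [0.6114, 0.036, -0.0121]
tcp_rot: [-2.351, -2.084, 0.002]
wrist_force: [-4.7, 0.4, 1.2]
width: -0.0
finger_force: 1.7
```

>>> apply_moves(plan=[[[0,0,0,0,0.002,0,0],[0,0,0,0,0,0,0],[0,0,0,0,0,0,0]]])

```text
t: 21.02
position: [0.6114, 0.036, -0.0122]
tcp_rot: [-2.348, -2.082, 0.008]
wrist_force: [-9.2, -0.3, 6.5]
width: -0.003
finger_force: 4.5
```

>>> apply_moves(plan=[[[0,0,0,0,0.002,0,0],[0,0,0,0,0,0,0],[0,0,0,0,0,0,0]]])

```text
t: 21.27
position: [0.6113, 0.036, -0.0123]
tcp_rot: [-2.345, -2.079, 0.014]
wrist_force: [-14.5, -1.2, 10.0]
width: -0.007
finger_force: 7.1
```

>>> apply_moves(plan=[[[0,0,0,0,-0.01,0,0],[0,0,0,0.001,-0.008,0,0],[0,0,0,0,0,0,0],[0,0,0,0,0,0,0]]])

```text
t: 21.6
position: [0.5989, 0.0391, -0.0117]
tcp_rot: [2.349, 2.082, 0.003]
wrist_force: [0.8, -0.7, -0.7]
width: -0.0
finger_force: 0.0
```

>>> apply_moves(plan=[[[0,0,0,0,-0.002,0,0],[0,0,0,0,0,0,0],[0,0,0,0,0,0,0]]])

```text
t: 21.85
position: [0.5972, 0.0393, -0.0117]
tcp_rot: [2.349, 2.082, 0.002]
wrist_force: [0.2, -0.0, 0.0]
width: -0.002
finger_force: 0.0
```

>>> apply_moves(plan=[[[0,0,0,0,-0.002,0,0],[0,0,0,0,0,0,0],[0,0,0,0,0,0,0]]])

```text
t: 22.1
position: [0.5949, 0.0396, -0.0117]
tcp_rot: [2.35, 2.083, 0.002]
wrist_force: [0.3, -0.4, 0.2]
width: -0.001
finger_force: 0.1
```

>>> apply_moves(plan=[[[0,0,0,0,-0.002,0,0],[0,0,0,0,0,0,0],[0,0,0,0,0,0,0]]])

```text
t: 22.35
position: [0.5945, 0.0396, -0.0111]
tcp_rot: [2.348, 2.081, 0.006]
wrist_force: [5.1, -0.3, -2.0]
width: -0.001
finger_force: 2.1
```

Cell 5's centre in tool coordinates is about (0.6030, 0.0384). I'll leave the rack and go above the standing block.

>>> apply_moves(plan=[[[0,0,0,0,0.002,-0.035,0],[0,0,0,0,0,-0.038,0],[0,0,0,0,0,-0.038,0],[0,0,-5.8,0,0,0,0.6],[0,0,-5.8,0,0,0,0.6]]])

```text
t: 22.77
position: [0.5959, 0.0396, 0.103]
tcp_rot: [2.119, 2.312, 0.005]
wrist_force: [-0.3, 0.5, -1.0]
width: 0.273
finger_force: 0.0
```

>>> apply_moves(plan=[[[0,0,-5.8,0,0,0,0.6],[0,0,-5.8,0,0,0,0.6],[0,0,-5.8,0,0,0,0.6],[0,0,-5.8,0,0,0,0.6],[0,0,-5.7,0,0,0,0.6]]])

```text
t: 23.18
position: [0.593, 0.0399, 0.0986]
tcp_rot: [-1.476, -2.771, 0.002]
wrist_force: [0.0, 0.4, 0.0]
width: 0.605
finger_force: 0.0
```

>>> apply_moves(plan=[[[0,0,0,-0.0279,-0.028,0,0.6],[0,0,0,-0.0279,-0.028,0,0.6],[0,0,0,-0.0279,-0.028,0,0.6],[0,0,0,-0.0279,-0.028,0,0.6],[0,0,0,-0.0279,-0.028,0,0.6]]])

```text
t: 23.6
position: [0.5533, -0.1548, 0.0988]
tcp_rot: [-1.483, -2.768, -0.0]
wrist_force: [-0.6, -0.0, -0.1]
width: 0.599
finger_force: 0.0
```

>>> apply_moves(plan=[[[0,0,0,-0.0279,-0.028,0,0.6],[0,0,0,0,0,0,0.6],[0,0,0,0,0,0,0.6],[0,0,0,0,0,0,0.6]]])

```text
t: 23.93
position: [0.5465, -0.1921, 0.0987]
tcp_rot: [-1.485, -2.768, -0.001]
wrist_force: [0.1, 0.8, 0.0]
width: 0.599
finger_force: 0.0
```

Run:
```python
from h import *
s=telemetry.state();print(s["t"],s["position"],s["wrist_force"])
w,K,T=cam("wrist"); cv2.imwrite("pics/w10.png",w);np.savez("w10.npz",K=K,T=T)
p,f=fit([(w,K,T)],STB,(.546,-.192,-.99),(.02,.02,.2));print("stand",p,f)
go((p[0],p[1],.1),down(p[2]+np.pi/2))
v=w.copy()
for q in proj(K,T,place(STB,p)): cv2.circle(v,(int(q[0]),int(q[1])),0,(0,0,255),-1)
m=np.zeros((600,800,3),np.uint8);u0,v0=proj(K,T,[[p[0],p[1],.057]])[0].astype(int); print(u0,v0)
m=np.hstack([cv2.resize(w,(400,300)),cv2.resize(v[max(0,v0-75):v0+75,u0-100:u0+100],(400,300),interpolation=3)]);cv2.imwrite("pics/m10.png",m)
```

```text
23.9333 [ 0.54645535 -0.19209542  0.09870492] [0.07004898 0.83045448 0.02146204]
stand [ 0.54654244 -0.19395055 -1.02089739] -0.8275781
t 23.98 pos [ 0.5468 -0.1915  0.0988] turn [ 0.02 -0.04  2.14] 2.1 | shift now-axes [-0.0019 -0.0016 -0.0012] | shift target-axes [-0.002  -0.0015 -0.0012] F [ 0.1 -0.9 -1. ]
318 251
```

View pics/m10.png

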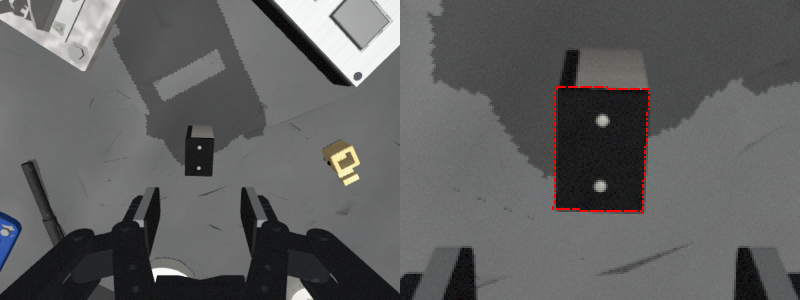

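The wrist view shows the block standing with its cap up, outline at zoomed (556–649, 87–212). The fit lies right on it and the block is centred between the fingers. I'll pick it up from above.

>>> apply_moves(plan=[[[0,0,2.1,-0.001,-0.0015,0.03,0.6],[0,0,0,0,0,0.035,0.6],[0,0,0,0,0,0.03,0.6],[0,0,0,0,0,0.012,0.6],[0,0,0,0,0,0,0.6]]])

```text
t: 24.4
position: [0.5439, -0.1912, -0.0117]
tcp_rot: [-1.528, -2.737, -0.001]
wrist_force: [-0.2, -0.2, 0.7]
width: 0.603
finger_force: 0.0
```

>>> apply_moves(plan=[[[0,0,0,0,0,0,0.4],[0,0,0,0,0,0,0.3],[0,0,0,0,0,0,0.2],[0,0,0,0,0,0,0],[0,0,0,0,0,0,0]]], squeeze=70)

```text
t: 24.82
position: [0.5486, -0.1951, -0.0054]
tcp_rot: [1.532, 2.736, 0.002]
wrist_force: [-0.4, 1.3, 4.7]
width: 0.303
finger_force: 70.0
```

Run:
```python
from h import *
s=telemetry.state();print(s["t"],s["position"],s["wrist_force"],s["width"],s["finger_force"]);go((.603,.0384,.1),down(-.122+np.pi/2))
```

```text
24.8167 [ 0.54858438 -0.19507653 -0.00542965] [-0.38777072  1.32643802  4.72869566] 0.3028730073247508 69.96562600135803
t 24.82 pos [ 0.5486 -0.1951 -0.0054] turn [  0.08   0.35 -51.52] 51.5 | shift now-axes [ 0.1702  0.1688 -0.1056] | shift target-axes [-0.0256  0.2384 -0.1054] F [-0.4  1.3  4.7]
```

>>> apply_moves(plan=[[[0,0,0,0,0,-0.02,0],[0,0,0,0,0,-0.035,0],[0,0,0,0,0,-0.035,0],[0,0,-6.44,0,0,0,0],[0,0,-6.44,0,0,0,0]]])

```text
t: 25.23
position: [0.5487, -0.1958, 0.0862]
tcp_rot: [1.207, 2.891, -0.002]
wrist_force: [0.0, 0.0, -2.3]
width: 0.301
finger_force: 69.4
```

>>> apply_moves(plan=[[[0,0,-6.44,0,0,0,0],[0,0,-6.44,0,0,0,0],[0,0,-6.44,0,0,0,0],[0,0,-6.44,0,0,0,0],[0,0,-6.44,0,0,0,0]]])

```text
t: 25.65
position: [0.5462, -0.1944, 0.0821]
tcp_rot: [0.358, 3.12, -0.001]
wrist_force: [0.7, -0.1, -2.1]
width: 0.305
finger_force: 69.4
```

>>> apply_moves(plan=[[[0,0,-6.44,0,0,0,0],[0,0,0,-0.0043,0.038,0,0],[0,0,0,-0.0043,0.038,0,0],[0,0,0,-0.0043,0.038,0,0],[0,0,0,-0.0043,0.038,0,0]]])

```text
t: 26.07
position: [0.5819, -0.0445, 0.0822]
tcp_rot: [0.193, 3.134, -0.001]
wrist_force: [0.2, -0.2, -3.2]
width: 0.308
finger_force: 69.5
```

>>> apply_moves(plan=[[[0,0,0,-0.0043,0.038,0,0],[0,0,0,-0.0043,0.038,0,0],[0,0,0,0,0,0,0],[0,0,0,0,0,0,0],[0,0,0,0,0,0,0]]])

```text
t: 26.48
position: [0.5995, 0.0286, 0.082]
tcp_rot: [0.19, 3.135, -0.002]
wrist_force: [0.4, -0.5, -0.9]
width: 0.302
finger_force: 70.0
```

Run:
```python
from h import *
s=telemetry.state();print(s["t"],s["position"],s["wrist_force"],s["width"],s["finger_force"])
go((.603,.0384,.03),down(-.122+np.pi/2))
f=vision.grab_frame("wrist");w=f["img"][:,:,::-1].copy();C=f["tool_from_camera"];K=np.array([[f["fx"],0,f["cx"]],[0,f["fy"],f["cy"]],[0,0,1]]);cv2.imwrite("pics/w11.png",w)
# cap in tool frame: plane z=-.0624, far/near edges of cap (+-x)
P=segs([((.0195,-.009,-.0624),(.0195,.009,-.0624)),((-.0195,-.009,-.0624),(-.0195,.009,-.0624))])
for zc in(0,.002,-.002):
  print(zc,fit([(w,K,C)],P+[0,0,zc],(.002,0,0),(.008,.002,.08)))
u,v0=proj(K,C,[(0.0,0,-.0624)])[0]; print(u,v0,[proj(K,C,[(x,0,-.0624)])[0][1].round(1) for x in(-.0195,.0195)])
g=w.mean(2); c=int(u); print("col",[int(x) for x in g[250:440:3,c-12:c+12].mean(1)])
M=np.eye(4);M[:3,:3]=R.from_rotvec(s["tcp_rot"]).as_matrix();M[:3,3]=s["position"];T=M@C
print("rack",fit([(w,K,T)],RACK,(.5717,.0415,-.1217),(.008,.008,.02)))
```

```text
26.4833 [0.59948959 0.02855316 0.08198296] [ 0.35202982 -0.54551489 -0.88691003] 0.3018435489853937 69.97048616409302
t 26.48 pos [0.5995 0.0286 0.082 ] turn [-0.06  0.07  0.06] 0.1 | shift now-axes [-0.0022  0.0103  0.052 ] | shift target-axes [-0.0023  0.0102  0.052 ] F [ 0.4 -0.5 -0.9]
0 (array([ 0.00210452,  0.002     , -0.00075884]), np.float64(-0.8149691820144653))
0.002 (array([ 0.00108503,  0.002     , -0.00075899]), np.float64(-0.6133847832679749))
-0.002 (array([ 0.00335458,  0.002     , -0.01512001]), np.float64(-0.8666828870773315))
318.25266225912816 352.28382280551125 [np.float64(398.5), np.float64(301.7)]
col [88, 88, 89, 91, 95, 94, 94, 95, 99, 101, 101, 100, 100, 99, 102, 106, 15, 24, 25, 26, 27, 25, 24, 38, 81, 83, 54, 25, 26, 24, 24, 25, 24, 25, 26, 25, 23, 24, 24, 22, 25, 70, 81, 56, 21, 23, 22, 22, 36, 91, 88, 92, 93, 94, 95, 96, 97, 99, 104, 126, 131, 97, 97, 97]
rack (array([ 0.57253492,  0.0452521 , -0.12051051]), np.float64(-0.6300164461135864))
```

>>> apply_moves(plan=[[[0,0,0,-0.0047,0.0103,0.015,0],[0,0,0,0,0,0.02,0],[0,0,0,0,0,0,0],[0,0,0,0,0,0,0]]])

```text
t: 26.87
position: [0.6043, 0.0371, 0.0458]
tcp_rot: [-0.194, -3.133, 0.001]
wrist_force: [0.4, 0.0, -1.8]
width: 0.305
finger_force: 69.8
```

Run:
```python
from h import *
go((.6055,.0381,.03),down(-.122+np.pi/2))
```

```text
t 26.87 pos [0.6043 0.0371 0.0458] turn [-0.04 -0.13 -0.09] 0.2 | shift now-axes [-0.0011  0.0012  0.0158] | shift target-axes [-0.0011  0.0012  0.0158] F [ 0.4  0.  -1.8]
```

>>> apply_moves(plan=[[[0,0,0,-0.001,0.001,0.006,0],[0,0,0,0,0,0.004,0],[0,0,0,0,0,0,0]]])

```text
t: 27.12
position: [0.6069, 0.0388, 0.0371]
tcp_rot: [0.192, 3.134, -0.001]
wrist_force: [-0.1, -0.1, -2.1]
width: 0.302
finger_force: 69.8
```

>>> apply_moves(plan=[[[0,0,0,0,0,0.003,0],[0,0,0,0,0,0,0]]])

```text
t: 27.28
position: [0.607, 0.0392, 0.0341]
tcp_rot: [0.191, 3.134, -0.001]
wrist_force: [-0.4, -0.1, -1.9]
width: 0.306
finger_force: 69.8
```

>>> apply_moves(plan=[[[0,0,0,0,0,0.003,0],[0,0,0,0,0,0,0]]])

```text
t: 27.45
position: [0.6078, 0.0392, 0.0325]
tcp_rot: [0.19, 3.133, -0.001]
wrist_force: [-1.5, -0.1, 1.3]
width: 0.303
finger_force: 70.3
```

>>> apply_moves(plan=[[[0,0,0,0,0,0.003,0],[0,0,0,0,0,0,0]]])

```text
t: 27.62
position: [0.6079, 0.0392, 0.0323]
tcp_rot: [0.19, 3.134, -0.002]
wrist_force: [-7.9, 0.4, 15.2]
width: 0.305
finger_force: 72.1
```

Blocked at the slab top: the tool sits about 2 mm too far along +x. I'll back off, settle and correct.

>>> apply_moves(plan=[[[0,0,0,0,0,-0.006,0],[0,0,0,0.0018,-0.0008,0,0],[0,0,0,0,0,0,0],[0,0,0,0,0,0,0],[0,0,0,0,0,0,0]]])

```text
t: 28.03
position: [0.6045, 0.0388, 0.0333]
tcp_rot: [0.191, 3.135, -0.001]
wrist_force: [0.7, 0.5, -2.1]
width: 0.305
finger_force: 69.8
```

Run:
```python
from h import *
go((.6055,.0381,.03),down(-.122+np.pi/2))
f=vision.grab_frame("wrist");w=f["img"][:,:,::-1];C=f["tool_from_camera"];K=np.array([[f["fx"],0,f["cx"]],[0,f["fy"],f["cy"]],[0,0,1]])
P=segs([((.0195,-.009,-.0624),(.0195,.009,-.0624)),((-.0195,-.009,-.0624),(-.0195,.009,-.0624))])
print(fit([(w,K,C)],P,(.002,0,0),(.008,.001,.05)))
go((.6055,.0381,.03),down(-.122+np.pi/2))
```

```text
t 28.03 pos [0.6045 0.0388 0.0333] turn [-0.02  0.03  0.02] 0.0 | shift now-axes [-0.001  -0.0005  0.0033] | shift target-axes [-0.001  -0.0005  0.0033] F [ 0.7  0.5 -2.1]
(array([ 0.00210435,  0.00099999, -0.00075916]), np.float64(-0.8280097842216492))
t 28.08 pos [0.6046 0.0388 0.0333] turn [-0.02  0.03  0.02] 0.0 | shift now-axes [-0.001  -0.0005  0.0033] | shift target-axes [-0.001  -0.0005  0.0033] F [ 0.   0.1 -1.4]
```

>>> apply_moves(plan=[[[0,0,0,-0.0008,-0.0004,0,0],[0,0,0,0,0,0.002,0],[0,0,0,0,0,0,0]]])

```text
t: 28.33
position: [0.6062, 0.0381, 0.0325]
tcp_rot: [0.191, 3.134, -0.001]
wrist_force: [0.0, 0.2, -0.0]
width: 0.304
finger_force: 70.2
```

>>> apply_moves(plan=[[[0,0,0,0,0,0.002,0],[0,0,0,0,0,0,0]]])

```text
t: 28.5
position: [0.6064, 0.0381, 0.0322]
tcp_rot: [0.191, 3.134, -0.001]
wrist_force: [-3.7, -0.9, 7.1]
width: 0.299
finger_force: 71.2
```

>>> apply_moves(plan=[[[0,0,0,0,0,0.002,0],[0,0,0,0,0,0,0]]])

```text
t: 28.67
position: [0.6065, 0.0381, 0.032]
tcp_rot: [0.19, 3.135, -0.001]
wrist_force: [-8.1, 0.1, 14.9]
width: 0.302
finger_force: 72.2
```

Run:
```python
from h import *
s=telemetry.state();print(s["wrist_force"],s["wrist_torque"],s["position"])
```

```text
[-8.11358968  0.11498457 14.85612119] [-0.01447525  1.3724581  -0.0105493 ] [0.60653402 0.03806757 0.0320406 ]
```

>>> apply_moves(plan=[[[0,0,0,0,0,-0.003,0],[0,0,0,0.003,0,0,0],[0,0,0,0,0,0,0]]])

```text
t: 28.92
position: [0.6022, 0.0387, 0.0306]
tcp_rot: [0.191, 3.135, -0.001]
wrist_force: [-1.0, -1.2, -2.4]
width: 0.305
finger_force: 70.0
```

>>> apply_moves(plan=[[[0,0,0,0,0,0.002,0],[0,0,0,0,0,0,0],[0,0,0,0,0,0,0]]])

```text
t: 29.17
position: [0.6023, 0.0386, 0.0282]
tcp_rot: [0.191, 3.136, -0.001]
wrist_force: [0.3, -0.2, -2.3]
width: 0.304
finger_force: 70.0
```

Run:
```python
from h import *
s=telemetry.state();print(s["wrist_force"],s["wrist_torque"],s["position"])
```

```text
[ 0.33910697 -0.15788977 -2.29776705] [ 0.03454336 -0.01013293  0.03231686] [0.60231382 0.03861525 0.02822487]
```

It entered after a 3 mm shift. I'll push on down to home (TCP z about 0.0076 expected).

>>> apply_moves(plan=[[[0,0,0,0,0,0.004,0],[0,0,0,0,0,0.003,0],[0,0,0,0,0,0,0]]])

```text
t: 29.42
position: [0.6022, 0.0386, 0.021]
tcp_rot: [-0.191, -3.136, 0.001]
wrist_force: [0.1, 0.5, -1.7]
width: 0.306
finger_force: 70.0
```

>>> apply_moves(plan=[[[0,0,0,0,0,0.004,0],[0,0,0,0,0,0.003,0],[0,0,0,0,0,0,0]]])

```text
t: 29.67
position: [0.6032, 0.0385, 0.015]
tcp_rot: [0.191, 3.134, -0.001]
wrist_force: [-0.1, 0.5, -2.4]
width: 0.304
finger_force: 69.9
```

>>> apply_moves(plan=[[[0,0,0,0,0,0.003,0],[0,0,0,0,0,0,0]]])

```text
t: 29.83
position: [0.6032, 0.0385, 0.0121]
tcp_rot: [0.191, 3.133, -0.001]
wrist_force: [0.5, -0.5, -1.2]
width: 0.305
finger_force: 70.0
```

>>> apply_moves(plan=[[[0,0,0,0,0,0.003,0],[0,0,0,0,0,0,0]]])

```text
t: 30.0
position: [0.6033, 0.0385, 0.0091]
tcp_rot: [0.191, 3.133, -0.001]
wrist_force: [0.2, -0.5, -1.4]
width: 0.307
finger_force: 70.1
```

>>> apply_moves(plan=[[[0,0,0,0,0,0.002,0],[0,0,0,0,0,0,0]]])

```text
t: 30.17
position: [0.6033, 0.0385, 0.0076]
tcp_rot: [0.191, 3.134, -0.001]
wrist_force: [-0.6, -0.3, 1.9]
width: 0.306
finger_force: 70.2
```

>>> apply_moves(plan=[[[0,0,0,0,0,0.002,0],[0,0,0,0,0,0,0]]])

```text
t: 30.33
position: [0.6034, 0.0385, 0.0075]
tcp_rot: [0.19, 3.135, -0.001]
wrist_force: [-5.4, -0.6, 11.6]
width: 0.3
finger_force: 71.4
```

>>> apply_moves(plan=[[[0,0,0,0,0,0.002,0],[0,0,0,0,0,0,0]]])

```text
t: 30.5
position: [0.6036, 0.0384, 0.0075]
tcp_rot: [0.19, 3.135, -0.001]
wrist_force: [-9.2, 0.7, 20.1]
width: 0.304
finger_force: 72.5
```

>>> apply_moves(plan=[[[0,0,0,0,0,0.001,0],[0,0,0,0,0,0,0]]])

```text
t: 30.67
position: [0.6036, 0.0384, 0.0075]
tcp_rot: [0.19, 3.136, -0.001]
wrist_force: [-10.9, -0.6, 24.7]
width: 0.301
finger_force: 73.3
```

Hard stop exactly at home depth. I'll relax, release, rise, and then check the cap height with a light press from above.

>>> apply_moves(plan=[[[0,0,0,0,0,-0.0045,0],[0,0,0,0,0,0,0],[0,0,0,0,0,0,0.4],[0,0,0,0,0,0,0.5],[0,0,0,0,0,0,0.6]]])

```text
t: 31.08
position: [0.6025, 0.0386, 0.0059]
tcp_rot: [0.191, 3.135, -0.001]
wrist_force: [0.1, -0.3, -0.5]
width: 0.594
finger_force: 0.0
```

>>> apply_moves(plan=[[[0,0,0,0,0,0,0.6],[0,0,0,0,0,-0.02,0.6],[0,0,0,0,0,-0.03,0.6],[0,0,0,0,0,0,0.3],[0,0,0,0,0,0,0]]])

```text
t: 31.5
position: [0.6048, 0.0384, 0.0589]
tcp_rot: [0.19, 3.129, -0.001]
wrist_force: [-0.2, -0.1, -0.5]
width: 0.33
finger_force: 0.0
```

>>> apply_moves(plan=[[[0,0,0,0,0,0,0],[0,0,0,0,0,0,0],[0,0,0,0,0,0.015,0],[0,0,0,0,0,0.004,0],[0,0,0,0,0,0,0]]])

```text
t: 31.92
position: [0.6005, 0.0388, 0.0347]
tcp_rot: [-0.191, -3.132, 0.0]
wrist_force: [-0.2, 0.1, -0.5]
width: 0.003
finger_force: 0.0
```

>>> apply_moves(plan=[[[0,0,0,0,0,0.004,0],[0,0,0,0,0,0,0]]])

```text
t: 32.08
position: [0.6024, 0.0386, 0.0328]
tcp_rot: [0.191, 3.136, -0.001]
wrist_force: [-0.0, 0.3, 0.2]
width: 0.003
finger_force: 0.0
```

>>> apply_moves(plan=[[[0,0,0,0,0,0.003,0],[0,0,0,0,0,0,0]]])

```text
t: 32.25
position: [0.6039, 0.0385, 0.0319]
tcp_rot: [0.191, 3.132, -0.001]
wrist_force: [-0.7, -0.3, 0.8]
width: -0.002
finger_force: 0.0
```

>>> apply_moves(plan=[[[0,0,0,0,0,0.002,0],[0,0,0,0,0,0,0]]])

```text
t: 32.42
position: [0.6043, 0.0385, 0.0318]
tcp_rot: [0.19, 3.132, -0.001]
wrist_force: [-4.9, 0.7, 10.5]
width: 0.0
finger_force: 5.6
```

>>> apply_moves(plan=[[[0,0,0,0,0,0.002,0],[0,0,0,0,0,0,0]]])

```text
t: 32.58
position: [0.605, 0.0385, 0.0318]
tcp_rot: [0.19, 3.131, -0.001]
wrist_force: [-7.4, 1.0, 18.0]
width: 0.005
finger_force: 9.2
```

>>> apply_moves(plan=[[[0,0,0,0,0,-0.03,0],[0,0,0,0,0,-0.038,0],[0,0,0,0,0,-0.038,0],[0,0,0,0,0,0,0],[0,0,0,0,0,0,0]]])

```text
t: 33.0
position: [0.6053, 0.0384, 0.1369]
tcp_rot: [0.19, 3.126, -0.001]
wrist_force: [-0.5, 0.4, -0.5]
width: -0.005
finger_force: 0.0
```

Run:
```python
from h import *
s=telemetry.state();print(s["t"],s["position"],s["wrist_force"])
w,K,T=cam("wrist")
for z in(.070,.075,.08): print(z,fit([(w,K,T)],STB+[0,0,z-.057],(.603,.037,-.122),(.006,.006,.06)))
```

```text
33.0 [0.60534361 0.03840234 0.13685255] [-0.53316896  0.43030442 -0.48282947]
0.07 (array([ 0.60210174,  0.03895397, -0.12087184]), np.float64(-0.9505234956741333))
0.075 (array([ 0.60087688,  0.0389385 , -0.13174093]), np.float64(-0.9483910799026489))
0.08 (array([ 0.59940278,  0.03897875, -0.12927823]), np.float64(-0.9096576571464539))
```

The cap stops hard at z ≈ 0.0695–0.070 and its outline fit sits in cell 5, so the block is home and free. The arm is clear, so I'll hand in.

```bash
python3 -c "
from station import order
print(order.finish_job())"
```

```text
the job is handed in; nothing more can be done
None
```

The block was stood cap up and let go, then picked up again and pushed fully home, cap up, into cell 5 (the empty one). It was released with the arm clear, and the job was handed in at about 33 s; cells 1 and 4 were not pressed because cell 5 had already given way.

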